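# Check an electrode gap with a taper gauge

## Task

The front electrode of the small electrode cell stands drawn back: slide it home against its stop by the black knob. Then take the steel taper gauge out of the blue tool block and lower its blade between the two plates, near their middle, until it drags snugly on both, gently enough that the front electrode stays home. Finish while still holding the gauge upright at that depth so that the gap can be read, and leave the glassware round the cell alone.

Things in the scene. Friction and masses are not known exactly. Their poses are not given: they have to be found in the camera images.
- cell: grey and white base of the electrode cell, fixed to the bench, 205 x 124 mm, end blocks 50 mm high; origin on the bench, below the back face of the front plate when that is home and midway along the plates; +x points from the front electrode to the rear (copper) one, along the two guide rods; y runs along the plates, z up; the space between the plates is open down to 17 mm above the bench
- carriage (a joint): slide of the front electrode carriage (white block with black knob and steel plate) along the cell's guide rods: 0 m = home against the brass stop collars, up to 0.028 m = drawn back to the cell's -x; needs about 10 N to slide, a push of the gauge stronger than that forces it off the stop again
- knob_top (a point): middle of the top of the black upright knob on the carriage, 94 mm above the bench; the knob is round, 20 mm across over its top 31 mm; it stands on the carriage block whose top is 51 mm above the bench, 49 mm to -x of the near face of the front plate, with 30 mm free between it and the bracket of the plate
- front_plate: front electrode: the carriage with its knob and its steel plate, 6 mm thick, 80 mm wide (y), upright, its top edge 110 mm above the bench; origin on the bench below the middle of its face that looks to the rear plate (its +x face); moves with the carriage
- rear_plate: copper plate of the rear electrode with white bracket and brass thumbscrew, does not move during the job; plate 6 mm thick, 80 mm wide (y), top edge 110 mm above the bench; origin on the bench below the middle of its face that looks to the front plate (its -x face), axes as the cell's; the gap between the plates with the carriage home is set anywhere from 6 to 9 mm
- tool_block: blue plastic block, fixed, 52 (x) x 86 (y) x 82 mm high, origin at the centre of its underside; the gauge stands in the slot 16 mm to -y of the centre, 14 x 19.5 mm; the round hole is empty
- gauge: steel taper gauge, 126 mm long, about 100 g, loose, hanging by the shoulders of its handle in the slot with its tip 6 mm above the bench; origin at the tip of the blade, z up along it; blade 76 mm long, 18 mm wide (y), a wedge 2 mm thick (x) at the tip that grows 1 mm in each 8 mm (half on either face) to 6 mm at 32 mm and 9 mm at 56 mm from the tip; above it the orange handle, 14 (x) x 26 (y) x 50 mm, from 76 to 126 mm above the tip
- gauge_handle (a point): middle of the gauge's handle, 103 mm above the tip
- beaker_100: glass beaker, 54 x 59 x 68 mm, loose, origin at the centre of its base; leave it alone
- vial_1: small glass vial with black cap, 25 mm across, 50 mm high, loose, origin at the centre of its base; leave it alone
- weigh_bottle: small glass bottle with glass stopper, 38 mm across, 53 mm high, loose, origin at the centre of its base; leave it alone
Not all that is in view belongs to the job. Several things look just like the tool_block: the one meant starts farthest to the robot's left.

How it is judged:
By the outcome, as a careful person would: the job done as asked, in the order asked, and still so for the second after the job is handed in, while the arm keeps its last pose, push and grip.
It also fails if it takes over 58 s, if anything falls off the work surface, if the arm or the gripper's body presses on something with over 40 N, if the wrist force passes 120 N, or if a joint passes its speed limit or range.

## Robot

A 7-joint arm with a two-finger parallel gripper is mounted at the origin on a cart in front of the work surface, level with it; the furniture and walls round the work are solid. World frame = base frame: x ahead of the robot, y to its left, z up, the work surface at z = 0. Lengths are in mm, angles in rad, forces in N, time in s.
With the tool pointing down it reaches from about 400 to 875 mm from the base axis. Payload 4.4 kg.
Tool frame: the origin (TCP) lies at the very end of the fingers, on their centre line; the grasp point (between the pads) lies 19 mm behind it; z points along the fingers, y is the direction in which the jaws open and shut (so a half turn about z gives the same grasp; the last joint's range is limited). The gripper opens to 85 mm and grips with 20 to 120 N. Pads are 22 mm wide; open, the fingers measure 114 mm over their backs; the gripper's body (76 mm by 85 mm) begins 54 mm behind the grasp point. The pads swing forward as they close: fully open they stand 13 mm farther back than shut.
Start: joints at [-1.309, 0.628, 0.038, 1.517, -0.027, 0.996, -0.02], TCP at [209.251, 615.412, 231.313] pointing down, gripper open.
Joint ranges: [-3.06, 3.06], [-0.37, 2.12], [-1.25, 1.32], [0.18, 2.47], [-1.1, 4.24], [0.23, 1.98], [-2.94, 2.94]. Speed limits (rad/s): [2.57, 2.57, 3.14, 3.14, 3.14, 3.14, 3.14].

## Interface

Orientations are given as [roll, pitch, yaw] about the fixed x, y, z axes, in that order (R = Rz(yaw) Ry(pitch) Rx(roll)).
In Python, from cell import ctrl gives the robot as it stands.
- The arm moves only by the shell command python3 -m crank 'ROWS' [OPENING]. ROWS is JSON, a list that holds one entry, the list of rows, each a list of 6 numbers: the shift along the tool's x, y, z in units of 30 mm (1.0 is 30 mm), then the turn, a rotation vector about the tool's x, y, z in units of 6 degrees (1.0 is 6 degrees). In form: [[[tx, ty, tz, rx, ry, rz], ...]]. A call has 1 to 12 rows; each row shifts and turns the pose as measured when the row begins, along the tool's axes as they then stand; what a row does not reach is not made up. A row lasts 1/12 s, in which the tool goes at most 41.7 mm and 7.16 degrees, less where a joint would pass 70% of its speed; a pose out of reach is approached as far as the arm can. A call is refused whole if a number of a shift passes 1 or a number of a turn 1, either way. A call with a gripper value outside its range is refused whole. OPENING is the gripper command: -1 is fully open, 1 is shut, values between are in proportion, set as the call begins (- or left out, the last holds). The fingers move at their own pace and stop on an object; the grip force is fixed at half the most. Time passes only in rows, so rows that do not move let the fingers close. It gives the time, the measured TCP pose, the force and the opening at its end, in the units of the state.
- ctrl.read_state(): the state, without advancing time (a new reading comes with each control period).
- ctrl.get_image(name): name is "side" or "top" or "wrist"; returns a dict with "color" (384x512x3 uint8, red, green, blue), "depth" (384x512 float32, mm along the optical axis (not along the pixel's ray), 0 where there is no reading), "camera_matrix" (3x3 intrinsics, pixels), "R" (3x3) and "t" (3): a world point X has camera coordinates R X + t. Camera axes: x right, y down, z forward; pixel columns grow to the right and rows downward; lengths in mm; the calibration is good to about 2 mm. A picture is of the moment at which its call begins.
- ctrl.finish_job(): hands the job in, once; it reports no verdict.
Trained networks look in a picture, given as the dict that the camera call returned (one of the last four; its "shot" number tells which), for a name from the list of things; names that differ only in an ending like _2 or _b are one class to them, and where a whole thing is asked for, a point or a joint stands for the part that bears it (a point fixed in the world has none). Each returns a list of dicts, best first, with "conf" (0 to 1); they miss things now and then, are a little off and sometimes report something else, mostly with a low value. They report only what shows in the picture. A call takes as long as a camera call. They do not tell look-alikes from the thing itself.
- ctrl.search_frame(query, picture): "extent" ([centre column, centre row, width, height] in pixels, round what is visible of it).
The state is a dict: "clock": time; "qpos": joint angles; "qd": joint speeds; "tau": joint torques, N m; "eef_pos": TCP position; "tool_rot": TCP orientation; "force": force on the tool from outside, world axes, zero at the start; "torque": the same for the moment, N m; "width": finger opening in mm.
Only numpy, scipy, OpenCV 4.12 (cv2) and the standard library are available. Lean on these libraries where they do the work, as an engineer would, in place of code of your own. Each camera call takes 0.05 s, during which the arm holds its last target. There are 200 camera calls.

## Working session

There is one attempt and no reset: what is moved stays moved. The work goes in short steps, Python scripts to look and compute and a shell command to move; the robot and the scene stay as the last step left them, time stands still between calls to the robot, and variables do not carry over. Pictures are saved under pics/ and viewed, about 8 in all and at most 12, crops included, and the job is handed in when it is done.

```bash
ls; mkdir -p pics
cat > h.py <<'E'
from cell import ctrl
import numpy as np, cv2
def save(im,name,crop=None,scale=1):
    c=im["color"][:,:,::-1]
    if crop: c=c[crop[1]:crop[3],crop[0]:crop[2]]
    cv2.imwrite("pics/"+name,cv2.resize(c,None,fx=scale,fy=scale,interpolation=cv2.INTER_CUBIC))
def w(im,u,v,d=None):
    u=np.atleast_1d(u).astype(float);v=np.atleast_1d(v).astype(float)
    if d is None: d=im["depth"][v.astype(int),u.astype(int)]
    K=im["camera_matrix"]
    X=np.stack([(u-K[0,2])/K[0,0]*d,(v-K[1,2])/K[1,1]*d,d*np.ones_like(u)],1)
    return (X-im["t"])@im["R"]
def atz(im,u,v,z):
    K=im["camera_matrix"];r=np.array([(u-K[0,2])/K[0,0],(v-K[1,2])/K[1,1],1])@im["R"]
    c=-im["R"].T@im["t"]; return c+r*(z-c[2])/r[2]
def px(im,X):
    c=im["R"]@np.array(X,float)+im["t"]; p=im["camera_matrix"]@c; return p[:2]/p[2]
E
python3 - <<'E'
from h import *
np.set_printoptions(precision=1,suppress=True)
print(ctrl.read_state())
a=ctrl.get_image("top");b=ctrl.get_image("side")
cv2.imwrite("pics/a.png",np.vstack([a["color"],b["color"]])[:,:,::-1][:, :]) 
big=np.hstack([a["color"],b["color"]])[:,:,::-1]; cv2.imwrite("pics/a.png",cv2.resize(a["color"][:,:,::-1],(768,576)));cv2.imwrite("pics/b.png",cv2.resize(b["color"][:,:,::-1],(768,576)))
for n,im in(("top",a),("side",b)):
  print(n,-im["R"].T@im["t"])
  for q in["cell","knob_top","front_plate","rear_plate","tool_block","gauge","gauge_handle","beaker_100","vial_1","weigh_bottle"]:
    for r in ctrl.search_frame(q,im)[:4]:
      e=r["extent"]; print(q,round(r["conf"],2),np.array(e),w(im,e[0],e[1])[0])
E
```

```text
pics
{'clock': 0.0, 'qpos': array([-1.3,  0.6,  0. ,  1.5, -0. ,  1. , -0. ]), 'qd': array([-0., -0., -0.,  0.,  0., -0., -0.]), 'tau': array([ -0. , -56.3,   1.2, -19.3,   0. ,   0. ,  -0. ]), 'eef_pos': array([209.1, 614.8, 230.4]), 'tool_rot': array([-3.1,  0. ,  2.8]), 'force': array([ 0.4,  0.6, -0.6]), 'torque': array([ 0., -0.,  0.]), 'width': 85.63570635896575}
top [-223.3   28.8 1510.8]
cell 0.62 [161.4 210.5  44.9  62.6] [486.5 296.6  52.8]
cell 0.61 [226.7 202.1  31.4  24. ] [499.2  75.1  74.8]
knob_top 0.57 [159.8 211.1  38.3  29.6] [484.5 301.9  52.7]
front_plate 0.76 [161.7 209.6  38.6  32.1] [489.2 295.5  54.2]
rear_plate 0.76 [166.8 189.   35.7  28.8] [538.  272.3 108.9]
tool_block 0.94 [349.2 204.4  21.4  30.5] [ 472.7 -334.3   80.6]
tool_block 0.83 [227.8 202.2  30.   27.7] [496.6  71.3  79. ]
tool_block 0.75 [357.1 166.3  28.4  25.7] [ 617.5 -381.1   84.1]
gauge_handle 0.36 [245.8 160.4  11.3  11.6] [680.2   5.   43.7]
beaker_100 0.74 [192.  165.1  17.8  24.1] [690.5 202.3   5.5]
vial_1 0.63 [245.9 159.8  11.5  10.1] [677.1   4.7  52.8]
weigh_bottle 0.56 [146.8 167
[... 400 characters left out ...]
  41.6] [541.5 313.  103.6]
tool_block 0.66 [290.8 117.8  18.7  11.6] [ 626.2 -379.6   77.6]
tool_block 0.55 [250.  233.6  25.6  41.5] [516.9  92.9  59.5]
gauge 0.52 [143.  291.8  12.6  12.9] [672.3 371.3  36.6]
gauge 0.41 [251.6 216.6   7.5  15.9] [522.4  76.4 117.6]
gauge 0.36 [195.4 286.1  39.8  39.9] [542.3 313.5 103.5]
gauge_handle 0.6 [254.2 215.2   8.7  17.6] [516.8  72.4 123.4]
gauge_handle 0.19 [213.3 301.8  96.   86.5] [498.1 308.   51.3]
beaker_100 0.59 [183.7 239.4  20.7  28. ] [685.5 181.   13.6]
vial_1 0.46 [214.4 197.7   9.1  11.6] [684.8  19.4  30. ]
weigh_bottle 0.64 [142.9 291.3  16.4  16.6] [673.3 370.4  36.8]
weigh_bottle 0.24 [196.1 287.9  42.   43. ] [543.3 311.6  88.9]
```

Run:
```python
from h import *
a=ctrl.get_image("top");b=ctrl.get_image("side")
A=cv2.resize(a["color"][130:260,110:410,::-1],None,fx=2.6,fy=2.6,interpolation=cv2.INTER_CUBIC)
B=cv2.resize(b["color"][170:360,110:310,::-1],None,fx=3.9,fy=3.9,interpolation=cv2.INTER_CUBIC)
cv2.imwrite("pics/a1.png",A[:,:780]);cv2.imwrite("pics/b1.png",cv2.resize(B,(630,598)))
```

```text
(no output)
```

View pics/a1.png

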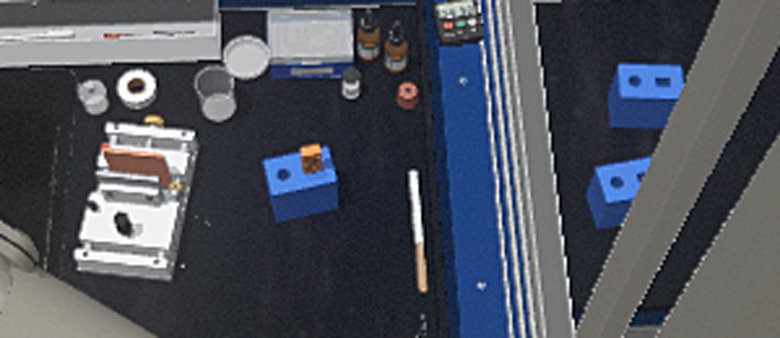

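View pics/b1.png

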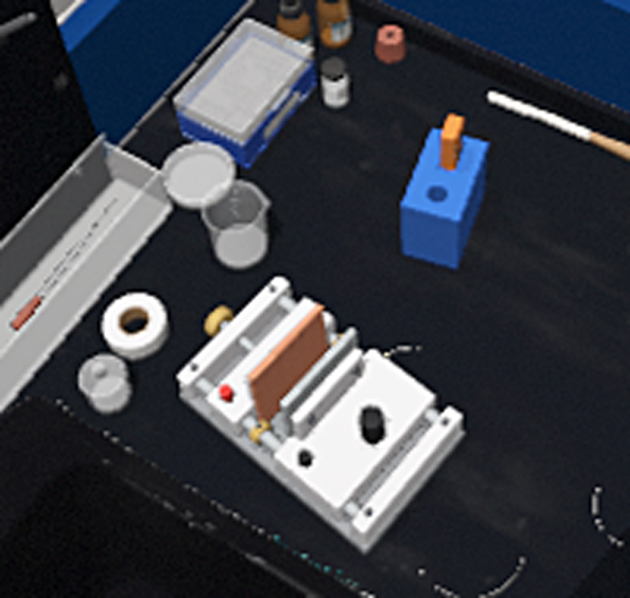

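The side view shows the cell with the knob (crop px 372,423), the steel plate (325,375), the copper plate (290,365) and the gauge handle (452,142). Three blue blocks could be the tool_block, in the top crop: (300,180), (648,95) and (622,190). The one farthest to the robot's left is (300,180), and it holds the orange gauge.

```bash
cat > m.py <<'E'
from h import *
np.set_printoptions(precision=1,suppress=True)
def cloud(im):
    v,u=np.mgrid[:384,:512]; P=w(im,u.ravel(),v.ravel()); return P,im["color"].reshape(-1,3).astype(int),im["depth"].ravel()>0
E
python3 - <<'E'
from m import *
for n in("side","top"):
  im=ctrl.get_image(n);P,C,ok=cloud(im)
  hsv=cv2.cvtColor(im["color"],cv2.COLOR_RGB2HSV).reshape(-1,3).astype(int)
  box=lambda x0,x1,y0,y1,z0,z1:ok&(P[:,0]>x0)&(P[:,0]<x1)&(P[:,1]>y0)&(P[:,1]<y1)&(P[:,2]>z0)&(P[:,2]<z1)
  cop=box(480,620,200,400,45,125)&(hsv[:,0]<14)&(hsv[:,1]>80)
  X=P[cop];print(n,"copper",len(X),X.min(0),X.max(0))
  # robust plane with vertical normal removed: minAreaRect in xy
  t=X[X[:,2]>60]; vx=cv2.fitLine(t[:,:2].astype(np.float32),cv2.DIST_HUBER,0,.01,.01).ravel();print("line",vx,np.degrees(np.arctan2(vx[1],vx[0])),"mean",t.mean(0))
  q=(t[:,:2]-vx[2:])@vx[:2];print("ext",np.percentile(q,[1,99]))
  wh=box(380,620,190,420,40,58)&(hsv[:,1]<60)&(hsv[:,2]>120)
  r=cv2.minAreaRect(P[wh][:,:2].astype(np.float32));print("white",wh.sum(),r)
  kn=box(400,560,230,380,62,105)&(hsv[:,2]<80)
  print("knob",kn.sum(),P[kn].mean(0),P[kn].min(0),P[kn].max(0)); k=box(400,560,230,380,88,100)&(hsv[:,2]<80);print("ktop",k.sum(),P[k].mean(0) if k.any() else 0)
  st=box(430,580,230,380,95,120)&~cop&(hsv[:,1]<70);print("steel",st.sum(),P[st].mean(0));
  if st.sum()>5:print(cv2.minAreaRect(P[st][:,:2].astype(np.float32)))
  bl=box(440,580,0,140,74,90)&(hsv[:,0]>100)&(hsv[:,0]<125)&(hsv[:,1]>120)
  print("block top",bl.sum(),cv2.minAreaRect(P[bl][:,:2].astype(np.float32)))
  og=box(440,580,0,140,88,150)&(hsv[:,0]<25)&(hsv[:,1]>100)
  print("handle",og.sum(),P[og].mean(0),P[og].max(0),P[og].min(0)); g=og&(P[:,2]>P[og][:,2].max()-8);print(P[g].mean(0),cv2.minAreaRect(P[g][:,:2].astype(np.float32)))
E
```

```text
side copper 358 [533.3 253.   45.5] [577.6 341.2 113.8]
line [  0.2   1.  540.9 294.6] 80.68213 mean [542.6 297.   88. ]
ext [-39.7  48.5]
white 2024 ((517.6610107421875, 296.300048828125), (121.56449127197266, 207.5072021484375), 81.42448425292969)
knob 83 [462.3 313.1  84.1] [448.3 270.6  63.7] [508.5 353.2  98.3]
ktop 44 [457.8 307.   93.6]
steel 175 [508.3 299.3 105.8]
((499.4329833984375, 298.6361389160156), (80.15914916992188, 94.88996124267578), 82.29412841796875)
block top 443 ((522.9528198242188, 79.81758117675781), (52.67141342163086, 89.8701171875), 11.866085052490234)
handle 94 [523.4  68.7 119.4] [533.8  78.8 135.6] [516.7  50.9  88. ]
[525.3  64.8 131.6] ((526.4505004882812, 64.26266479492188), (14.559370994567871, 24.82620620727539), 12.270364761352539)
top copper 194 [529.6 253.4  48. ] [574.5 341.  117.1]
line [  0.2   1.  538.7 292. ] 80.67852 mean [539.4 293.3  88.8]
ext [-37.7  48.1]
white 1001 ((513.5438842773438, 296.9379577636719), (119.470703125, 207.71925354003906), 81.29653930664062)
knob 46 [458.2 310.9  83.1] [445.2 274.5  62.6] [493.2 353.6 101.9]
ktop 21 [454.1 305.7  92.9]
steel 93 [503.8 297.2 104.6]
((498.1979675292969, 300.7775573730469), (81.38932800292969, 94.74215698242188), 79.03160858154297)
block top 286 ((520.9935913085938, 80.18022155761719), (57.027381896972656, 85.6192855834961), 11.315048217773438)
handle 58 [520.4  65.2 118.8] [530.6  76.1 134.9] [513.2  53.1  88.1]
[523.   65.  131.1] ((522.14990234375, 65.05479431152344), (19.866857528686523, 17.20539665222168), 88.76160430908203)
```

```bash
cat > go.py <<'E'
# usage: go.py x y z yawdeg -> remaining shift (units of 30mm, current tool axes), turn (units of 6deg); also in axes after the turn
import sys; from m import *
from scipy.spatial.transform import Rotation as R
np.set_printoptions(precision=3,suppress=True)
x,y,z,yaw=map(float,sys.argv[1:5]); s=ctrl.read_state()
A=R.from_euler("xyz",s["tool_rot"]); B=R.from_euler("xyz",[np.pi,0,np.radians(yaw)])
B2=B; rv=(A.inv()*B).as_rotvec(degrees=True)
d=np.array([x,y,z])-s["eef_pos"]
print("t",round(s["clock"],2),"pos",s["eef_pos"],"rpy",np.degrees(s["tool_rot"]),"F",s["force"],"w",s["width"])
print("shift now-axes",A.inv().apply(d)/30,"after-turn axes",B.inv().apply(d)/30,"turn",rv/6)
E
python3 go.py 411 313 150 171.4; python3 -m crank '[[[0,0,0,0,0,-0.95],[0,0,0,0,0,-0.95]]]' 1;python3 go.py 411 313 150 171.4
```

```text
t 1.3 pos [209.22  615.448 231.324] rpy [179.996  -0.003 161.22 ] F [0.377 0.935 0.137] w 85.6457677747059
shift now-axes [-9.614 -7.38   2.71 ] after-turn axes [-8.158 -8.962  2.711] turn [ 0.001 -0.    -1.697]
clock: 1.47
eef_pos: [209.1, 615.5, 231.3]
tool_rot: [-3.141, 0.001, 3.018]
force: [-0.2, -0.8, -0.9]
width: 63.7
t 1.47 pos [209.117 615.464 231.302] rpy [-179.993    0.035  172.934] F [-0.189 -0.769 -0.891] w 63.7444708979103
shift now-axes [-7.917 -9.177  2.716] after-turn axes [-8.161 -8.962  2.71 ] turn [-0.001  0.006  0.256]
```

```bash
python3 -m crank '[[[-0.86,-0.98,0,0,0,0.25],[-0.86,-0.98,0,0,0,0],[-0.86,-0.98,0,0,0,0],[-0.86,-0.98,0,0,0,0],[-0.86,-0.98,0,0,0,0],[-0.86,-0.98,0,0,0,0],[-0.86,-0.98,0,0,0,0],[-0.86,-0.98,0,0,0,0],[-0.86,-0.98,0.3,0,0,0]]]' 1;python3 go.py 411 313 130 171.4
```

```text
clock: 2.22
eef_pos: [402.4, 322.1, 220.8]
tool_rot: [3.129, -0.002, 3.017]
force: [1.0, 0.7, 0.3]
width: -0.3
t 2.22 pos [402.396 322.077 220.779] rpy [179.277  -0.113 172.847] F [0.952 0.693 0.309] w -0.26752802814088894
shift now-axes [-0.328 -0.303  3.022] after-turn axes [-0.329 -0.256  3.026] turn [ 0.12  -0.02   0.241]
```

```bash
python3 -m crank '[[[-0.33,-0.28,0.8,0.12,0,0.24],[0,0,0.8,0,0,0],[0,0,0.7,0,0,0],[0,0,0,0,0,0]]]' 1;python3 go.py 411 313 130 171.4
python3 - <<'E'
from m import *
a=ctrl.get_image("wrist");save(a,"w1.png");print(-a["R"].T@a["t"])
for q in["knob_top","front_plate","rear_plate"]:
    for r in ctrl.search_frame(q,a)[:2]:
      e=r["extent"]; print(q,round(r["conf"],2),np.array(e),w(a,e[0],e[1])[0])
P,C,ok=cloud(a);k=ok&(P[:,2]>85)&(P[:,2]<100)&(C.max(1)<75);print(k.sum(),P[k].mean(0),np.percentile(P[k],[3,97],axis=0))
E
```

```text
clock: 2.55
eef_pos: [421.0, 299.9, 151.1]
tool_rot: [-3.139, 0.006, 2.97]
force: [-0.3, -0.4, -0.4]
width: 0.2
t 2.55 pos [421.041 299.913 151.1  ] rpy [-179.878    0.359  170.142] F [-0.314 -0.373 -0.418] w 0.18633535342721752
shift now-axes [0.409 0.374 0.7  ] after-turn axes [0.396 0.381 0.703] turn [-0.021  0.06  -0.21 ]
[342.  313.9 293.7]
front_plate 0.63 [270.1 267.8 137.8 133.8] [411.8 308.  182.5]
rear_plate 0.77 [255.8 343.3  14.1  23.2] [537.9 280.1  92.4]
rear_plate 0.22 [267.9 265.5 139.2 129. ] [411.4 307.2 181.2]
152 [455.8 291.2  91.9] [[447.7  67.7  85.5]
 [517.4 315.   96.2]]
```

View pics/w1.png

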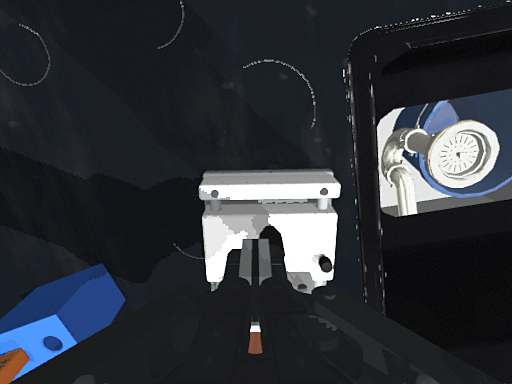

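```bash
python3 -m crank '[[[0.4,0.38,0,0,0.06,-0.21],[0.05,0,0.4,0,0,0],[0,0,0.5,0,0,0],[0,0,0.5,0,0,0],[0,0,0,0,0,0],[0,0,0,0,0,0]]]' 1;python3 go.py 411 313 74 171.4
```

```text
clock: 3.25
eef_pos: [410.7, 329.6, 120.3]
tool_rot: [3.121, 0.012, 3.008]
force: [-0.1, -0.1, 0.6]
width: -0.1
t 3.25 pos [410.74  329.627 120.338] rpy [178.849   0.705 172.337] F [-0.137 -0.12   0.594] w -0.13412882389405695
shift now-axes [-0.063 -0.579  1.534] after-turn axes [-0.091 -0.547  1.545] turn [0.193 0.116 0.157]
```

```bash
python3 -m crank '[[[0,-0.3,0.4,0.19,0.11,0.15],[0,-0.1,0.4,0,0,0],[0,0,0,0,0,0],[0,0,0,0,0,0],[0,0,0,0,0,0]]]' 1;python3 go.py 411 313 74 171.4
```

```text
clock: 3.67
eef_pos: [410.0, 320.4, 98.6]
tool_rot: [3.139, 0.002, 2.993]
force: [-1.0, -0.0, -0.5]
width: 0.2
t 3.67 pos [409.979 320.385  98.62 ] rpy [179.844   0.143 171.48 ] F [-1.018 -0.034 -0.542] w 0.22959505832065838
shift now-axes [-0.068 -0.241  0.82 ] after-turn axes [-0.07  -0.238  0.821] turn [0.026 0.024 0.013]
```

```bash
python3 -m crank '[[[-0.03,-0.24,0.45,0,0,0],[0,-0.03,0.45,0,0,0],[0,0,0,0,0,0],[0,0,0,0,0,0]]]' 1;python3 go.py 411 313 74 171.4
```

```text
clock: 4.0
eef_pos: [411.9, 313.9, 73.8]
tool_rot: [3.135, 0.006, 2.992]
force: [-0.2, -0.1, -0.5]
width: 0.0
t 4.0 pos [411.895 313.87   73.85 ] rpy [179.611   0.354 171.452] F [-0.19  -0.146 -0.505] w 0.006972042203610644
shift now-axes [ 0.025 -0.033 -0.005] after-turn axes [ 0.025 -0.033 -0.005] turn [0.065 0.059 0.009]
```

```bash
python3 -m crank '[[[-0.3,-0.03,0,0,0,0],[-0.3,0,0,0,0,0],[-0.2,0,0,0,0,0],[-0.2,0,0,0,0,0],[0,0,0,0,0,0]]]' 1;python3 go.py 435 310 74 171.4;python3 -m crank '[[[-0.2,0,0,0,0,0],[-0.2,0,0,0,0,0]]]' 1;python3 -m crank '[[[-0.2,0,0,0,0,0],[-0.2,0,0,0,0,0]]]' 1
```

```text
clock: 4.42
eef_pos: [440.4, 310.0, 76.2]
tool_rot: [3.135, -0.0, 2.995]
force: [0.8, 0.4, 0.1]
width: 0.2
t 4.42 pos [440.36  310.007  76.193] rpy [179.626  -0.021 171.592] F [0.789 0.362 0.099] w 0.2199199591474921
shift now-axes [ 0.177 -0.027  0.073] after-turn axes [ 0.177 -0.027  0.073] turn [ 0.062 -0.004  0.032]
clock: 4.58
eef_pos: [445.8, 309.2, 76.2]
tool_rot: [3.139, -0.012, 2.998]
force: [-11.4, 2.9, 6.1]
width: -0.4
clock: 4.75
eef_pos: [450.0, 308.4, 76.3]
tool_rot: [-3.14, -0.027, 3.002]
force: [-11.1, 2.0, 6.9]
width: 0.3
```

```bash
for i in 1 2 3; do python3 -m crank '[[[-0.3,0,0,0,0.1,0],[-0.3,0,0,0,0.1,0]]]' 1|sed -n 1,4p;done;  python3 go.py 460 305 74 171.4
```

```text
clock: 4.92
eef_pos: [457.2, 307.1, 76.4]
tool_rot: [-3.135, -0.066, 3.007]
force: [-21.7, 3.7, 13.7]
clock: 5.08
eef_pos: [456.4, 307.0, 76.7]
tool_rot: [-3.126, -0.122, 3.013]
force: [-19.7, 0.8, 17.2]
clock: 5.25
eef_pos: [455.5, 307.0, 77.2]
tool_rot: [-3.118, -0.178, 3.02]
force: [-18.4, 0.4, 18.2]
t 5.25 pos [455.536 306.951  77.227] rpy [-178.627  -10.223  173.012] F [-18.37    0.379  18.243] w -0.3699090455223267
shift now-axes [-0.172 -0.045  0.079] after-turn axes [-0.157 -0.042  0.108] turn [-0.252 -1.7    0.288]
```

```bash
python3 -m crank '[[[0.4,0,0,0,0,0],[0.4,0,0,-0.12,-0.85,0.15],[0.3,0,0,-0.12,-0.85,0.15],[0,0,0,0,0,0],[0,0,0,0,0,0]]]' 1;python3 go.py 425 312 76 171.4
python3 - <<'E'
from m import *
e=np.array([.989,-.15]);p=np.array([.15,.989])
for n in("side","top"):
  im=ctrl.get_image(n);P,C,ok=cloud(im);save(im,"c_%s.png"%n,(130,230,290,350) if n=="side" else (110,150,250,260),4.5 if n=="side" else 5)
  hsv=cv2.cvtColor(im["color"],cv2.COLOR_RGB2HSV).reshape(-1,3).astype(int)
  b=ok&(P[:,0]>440)&(P[:,0]<600)&(P[:,1]>240)&(P[:,1]<360)&(P[:,2]>100)&(P[:,2]<120)
  cop=b&(hsv[:,0]<14)&(hsv[:,1]>80); st=b&(hsv[:,1]<60)&(hsv[:,2]>60)
  for m_ in(cop,st): print(n,m_.sum(),np.percentile(P[m_][:,:2]@e,[3,25,50,75,97]),np.percentile(P[m_][:,:2]@p,[3,50,97]),P[m_][:,2].mean())
E
```

```text
clock: 5.67
eef_pos: [425.5, 311.2, 84.0]
tool_rot: [3.138, 0.006, 2.987]
force: [1.4, -0.6, 0.1]
width: -0.2
t 5.67 pos [425.549 311.223  83.997] rpy [179.822   0.326 171.127] F [ 1.387 -0.59   0.081] w -0.2255141531786665
shift now-axes [0.024 0.022 0.267] after-turn axes [0.022 0.023 0.267] turn [ 0.029  0.054 -0.045]
side 89 [489.4 490.3 491.  492.  493.7] [334.4 374.  408. ] 107.37042126900087
side 136 [477.2 478.  479.6 482.2 496.2] [333.7 371.6 409.3] 108.28869260304039Traceback (most recent call last):
  File "<stdin>", line 8, in <module>
    return _quantile_unchecked(
        a, q, axis, out, overwrite_input, method, keepdims, weights)
    return _ureduce(a,
                    func=_quantile_ureduce_func,
    ...<5 lines>...
                    overwrite_input=overwrite_input,
                    method=method)
    r = func(a, **kwargs)
    result = _quantile(arr,
                       quantiles=q,
    ...<2 lines>...
                       out=out,
                       weights=wgt)
    slices_having_nans = np.isnan(arr[-1, ...])
                                  ~~~^^^^^^^^^
IndexError: index -1 is out of bounds for axis 0 with size 0
```

View pics/c_side.png

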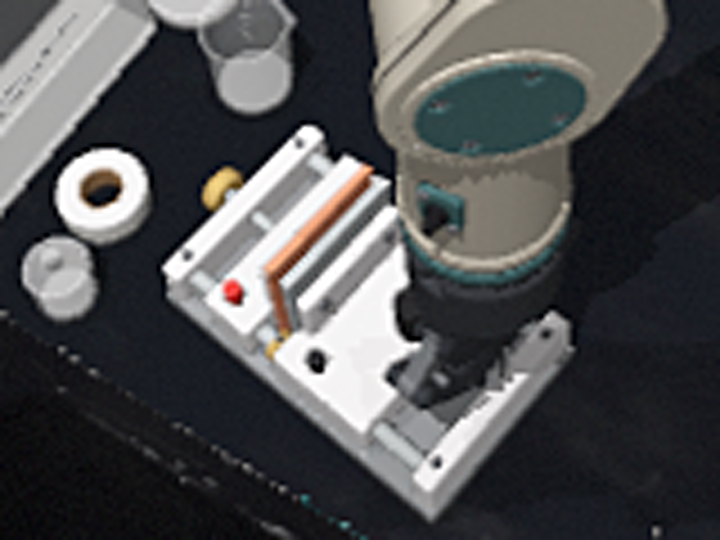

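The carriage stopped hard: force jumped from 11 to 21 N with no further motion, and the steel plate now stands about 7 mm from the copper. The picture shows the steel edge right beside the copper plate. Next I'll fetch the gauge.

```bash
python3 -m crank '[[[0,0,-0.5,0,0,0],[0,0,-1,0,0,0],[0,0,-1,0,0,1],[0,0,-1,0,0,1],[0,0,-0.4,0,0,1],[0,0,0,0,0,1],[0,0,0,0,0,1],[0,0,0,0,0,1],[0,0,0,0,0,1],[0,0,0,0,0,1],[0,0,0,0,0,1],[0,0,0,0,0,1]]]' -0.2|head -3;python3 go.py 525 64.5 190 101.8; python3 -c "
from m import *;print(ctrl.read_state()['qpos'])"
```

```text
clock: 6.77
eef_pos: [449.5, 306.5, 210.3]
tool_rot: [3.126, -0.007, 1.867]
t 6.77 pos [449.462 306.529 210.297] rpy [179.135  -0.388 106.958] F [ 0.072 -0.746  0.643] w 51.27784056236068
shift now-axes [-8.456  0.046  0.62 ] after-turn axes [-8.412  0.815  0.677] turn [ 0.141 -0.071  0.859]
[-0.9  0.5  0.3  1.9 -0.2  0.8 -0.1]
```

```bash
python3 -m crank '[[[-0.8,0,0,0.1,-0.07,0.8],[-1,0.1,0,0,0,0],[-1,0.1,0,0,0,0],[-1,0.1,0,0,0,0],[-1,0.1,0,0,0,0],[-1,0.1,0,0,0,0],[-1,0.1,0,0,0,0],[-0.6,0,0,0,0,0],[0,0,0,0,0,0],[0,0,0,0,0,0]]]' -0.2|head -3;python3 go.py 525 64.5 190 101.8
python3 - <<'E'
from m import *
a=ctrl.get_image("wrist");save(a,"w2.png");P,C,ok=cloud(a)
hsv=cv2.cvtColor(a["color"],cv2.COLOR_RGB2HSV).reshape(-1,3).astype(int)
og=ok&(hsv[:,0]<25)&(hsv[:,1]>120)&(P[:,2]>85)&(P[:,2]<150)
print(og.sum())
if og.sum()>20:
  g=og&(P[:,2]>P[og][:,2].max()-6);print(P[g].mean(0),cv2.minAreaRect(P[g][:,:2].astype(np.float32)))
E
```

```text
clock: 7.6
eef_pos: [533.3, 77.7, 211.4]
tool_rot: [3.129, -0.0, 1.763]
t 7.6 pos [533.345  77.675 211.413] rpy [179.282  -0.014 101.024] F [-0.05   1.398  0.004] w 51.05601953009649
shift now-axes [-0.378 -0.366  0.709] after-turn axes [-0.373 -0.362  0.714] turn [ 0.12  -0.001 -0.129]
749
[525.6  65.4 132.1] ((525.8001708984375, 64.7951889038086), (13.673371315002441, 25.811262130737305), 10.367141723632812)
```

View pics/w2.png

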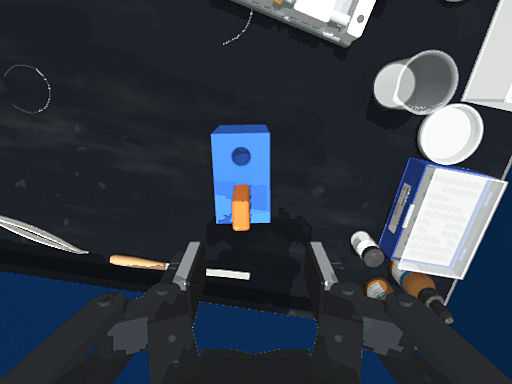

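The wrist view shows the gauge handle at (241,207) in the block's front slot, between the open jaws. It measures (525.7, 64.9), top 132, size 13.7 x 25.8, as expected.

```bash
python3 -m crank '[[[-0.3,-0.3,0.3,0.1,0,-0.05],[-0.1,-0.1,0.4,0,0,0],[0,0,0,0,0,0],[0,0,0,0,0,0]]]' -0.2|head -2;python3 go.py 525.7 64.9 150 101.3
```

```text
clock: 7.98
eef_pos: [525.4, 68.6, 190.3]
t 7.98 pos [525.421  68.551 190.261] rpy [179.786  -0.174 101.724] F [-0.079  0.199  0.541] w 50.91110835220721
shift now-axes [-0.125 -0.021  1.342] after-turn axes [-0.121 -0.015  1.342] turn [ 0.035 -0.029  0.071]
```

```bash
python3 -m crank '[[[0,0,0.5,0,0,0],[0,0,0.5,0,0,0],[0,0,0,0,0,0],[0,0,0,0,0,0]]]' -0.2|head -2;python3 go.py 525.7 64.9 94 101.3
```

```text
clock: 8.32
eef_pos: [527.7, 74.9, 161.7]
t 8.32 pos [527.69   74.857 161.718] rpy [179.545  -0.339 102.167] F [-0.078 -0.091 -0.207] w 51.185126635756546
shift now-axes [-0.324 -0.153  2.254] after-turn axes [-0.312 -0.13   2.257] turn [ 0.075 -0.057  0.144]
```

```bash
python3 -m crank '[[[-0.3,-0.14,0.4,0.07,-0.05,0.14],[-0.1,-0.04,0.4,0,0,0],[-0.08,0,0.3,0,0,0],[0,0,0,0,0,0],[0,0,0,0,0,0]]]' -0.2|head -2;python3 go.py 525.7 64.9 94 101.3
```

```text
clock: 8.73
eef_pos: [527.5, 60.1, 129.0]
t 8.73 pos [527.515  60.112 128.953] rpy [179.745  -0.008 101.361] F [0.897 0.581 0.362] w 51.03303683652331
shift now-axes [ 0.168 -0.033  1.165] after-turn axes [ 0.168 -0.028  1.165] turn [ 0.043 -0.001  0.01 ]
```

```bash
python3 -m crank '[[[0.1,-0.03,0.4,0.04,0,0],[0,-0.03,0.4,0,0,0],[0,0,0.2,0,0,0],[0,0,0,0,0,0],[0,0,0,0,0,0]]]' -0.2|head -2;python3 go.py 525.7 64.9 94 101.3
```

```text
clock: 9.15
eef_pos: [526.2, 63.6, 97.5]
t 9.15 pos [526.195  63.581  97.475] rpy [179.887  -0.02  101.348] F [-0.316 -0.032 -0.138] w 51.221870387956
shift now-axes [ 0.046 -0.008  0.116] after-turn axes [ 0.046 -0.008  0.116] turn [ 0.019 -0.003  0.008]
```

```bash
python3 -m crank '[[[0.04,0,0.1,0,0,0],[0,0,0,0,0,0],[0,0,0,0,0,0],[0,0,0,0,0,0],[0,0,0,0,0,0],[0,0,0,0,0,0],[0,0,0,0,0,0],[0,0,0,0,0,0]]]' 1;python3 go.py 525.7 64.9 94 101.3
```

```text
clock: 9.82
eef_pos: [526.5, 65.3, 95.4]
tool_rot: [3.138, -0.0, 1.769]
force: [0.1, -0.7, -1.7]
width: 13.4
t 9.82 pos [526.477  65.315  95.399] rpy [179.798  -0.027 101.371] F [ 0.068 -0.671 -1.654] w 13.39712326867441
shift now-axes [-0.008 -0.028  0.047] after-turn axes [-0.008 -0.028  0.047] turn [ 0.034 -0.005  0.012]
```

```bash
for i in 1 2; do python3 -m crank '[[[0,0,-0.25,0,0,0],[0,0,-0.25,0,0,0]]]' |sed -n 2,4p;done; python3 go.py 526.5 65.3 160 101.3
```

```text
eef_pos: [525.4, 65.1, 110.0]
tool_rot: [3.141, -0.001, 1.769]
force: [0.1, 0.5, -1.0]
eef_pos: [525.4, 65.0, 126.8]
tool_rot: [3.141, -0.001, 1.769]
force: [-0.4, -0.1, -0.9]
t 10.15 pos [525.423  65.048 126.818] rpy [179.954  -0.033 101.348] F [-0.373 -0.087 -0.895] w 13.174580100721645
shift now-axes [ 0.002  0.038 -1.106] after-turn axes [ 0.001  0.037 -1.106] turn [ 0.008 -0.006  0.008]
```

```bash
python3 -m crank '[[[0,0,-0.3,0,0,0],[0,0,-0.3,0,0,0],[0,0,-0.3,0,0,0],[0,0,-0.4,0,0,0],[0,0,-0.5,0,0,0],[0,0,-0.8,0,0,0],[0,0,-0.8,0,0,0],[0,0,-0.3,0,0,1],[0,0,0,0,0,1],[0,0,0,0,0,1],[0,0,0,0,0,0.35],[0,0,0,0,0,0]]]' ; python3 go.py 535 294 245 81.4
```

```text
clock: 11.15
eef_pos: [526.5, 64.7, 256.6]
tool_rot: [3.13, -0.007, 1.4]
force: [-0.6, -0.4, -0.9]
width: 13.7
t 11.15 pos [526.548  64.686 256.598] rpy [179.358  -0.379  80.235] F [-0.631 -0.384 -0.946] w 13.748322911236183
shift now-axes [ 7.578 -1.024  0.425] after-turn axes [ 7.6   -0.864  0.387] turn [ 0.108 -0.062 -0.195]
```

```bash
cat > gap.py <<'E'
from m import *
import sys
th=np.radians(-8.6);e=np.array([np.cos(th),np.sin(th)]);p=np.array([-np.sin(th),np.cos(th)])
for n in sys.argv[1:]:
  im=ctrl.get_image(n);P,C,ok=cloud(im);save(im,"g_%s.png"%n)
  hsv=cv2.cvtColor(im["color"],cv2.COLOR_RGB2HSV).reshape(-1,3).astype(int)
  E=P[:,:2]@e;Q=P[:,:2]@p
  b=ok&(E>460)&(E<520)&(Q>320)&(Q<425)&(P[:,2]>60)&(P[:,2]<125)
  cop=b&(hsv[:,0]<14)&(hsv[:,1]>80); st=b&(hsv[:,1]<60)&(hsv[:,2]>60)
  for nm,m_ in(("cop",cop),("steel",st)):
    for lo in(60,106):
      k=m_&(P[:,2]>lo)
      if k.sum()>5:print(n,nm,lo,k.sum(),np.percentile(E[k],[3,25,50,75,97]),np.percentile(Q[k],[3,50,97]),P[k][:,2].mean())
  k=cop&(P[:,2]>60)
  if k.sum()>5: l=cv2.fitLine(P[k][:,:2].astype(np.float32),cv2.DIST_HUBER,0,.01,.01).ravel();print("angle",np.degrees(np.arctan2(l[1],l[0])))
E
python3 gap.py side top
```

```text
side cop 60 148 [489.6 490.5 491.  492.  516.9] [334.3 382.9 420. ] 98.54586177471296
side cop 106 62 [489.8 490.6 491.3 492.3 493.8] [332.8 374.9 407.6] 109.24167795061187
side steel 60 441 [467.7 469.4 476.4 478.5 495.5] [333.9 374.6 409.2] 91.13776164002675
side steel 106 104 [477.4 478.7 480.7 483.2 496.2] [333.1 371.9 408.5] 109.59088409037577
angle 80.55588
top cop 60 49 [486.8 488.5 489.6 491.9 519.2] [338.  375.3 419.1] 104.50549666429123
top cop 106 32 [486.5 488.  489.2 491.2 493.2] [338.4 370.9 405.4] 109.56796945862382
top steel 60 258 [464.9 468.3 474.  477.5 489.8] [331.9 368.9 406.2] 90.49480598402339
top steel 106 47 [473.3 475.2 478.2 480.  483.6] [333.5 369.6 407.1] 109.90526073202638
angle 79.039085
```

```bash
python3 -m crank '[[[0.8,-0.1,0,0.1,-0.06,-0.18],[1,-0.13,0,0,0,0],[1,-0.13,0,0,0,0],[1,-0.13,0,0,0,0],[1,-0.13,0,0,0,0],[1,-0.13,0,0,0,0],[0.7,-0.1,0,0,0,0],[0.3,0,0,0,0,0],[0,0,0,0,0,0],[0,0,0,0,0,0]]]' ; python3 go.py 537.5 293.1 235 81.3
```

```text
clock: 12.08
eef_pos: [530.8, 275.4, 256.2]
tool_rot: [-3.139, 0.003, 1.428]
force: [-0.1, -0.8, -0.4]
width: 13.4
t 12.08 pos [530.812 275.406 256.245] rpy [-179.866    0.146   81.844] F [-0.122 -0.796 -0.377] w 13.412655992561529
shift now-axes [0.617 0.139 0.706] after-turn axes [0.617 0.131 0.708] turn [-0.022  0.024  0.091]
```

```bash
python3 -m crank '[[[0.4,0.1,0.3,0,0,0.09],[0.3,0.03,0.3,0,0,0],[0,0,0,0,0,0],[0,0,0,0,0,0]]]' |head -1; python3 go.py 537.5 293.1 230 81.3
python3 - <<'E'
from m import *
a=ctrl.get_image("wrist");save(a,"w3.png",(100,150,420,384),2.4)
b=ctrl.get_image("side");save(b,"s3.png",(150,220,260,340),5)
E
```

```text
clock: 12.42
t 12.42 pos [539.652 291.165 236.459] rpy [-179.889    0.305   80.846] F [-0.314 -0.892 -0.816] w 13.313864983408468
shift now-axes [ 0.053 -0.081  0.215] after-turn axes [ 0.053 -0.081  0.215] turn [-0.019  0.051 -0.076]
```

View pics/w3.png

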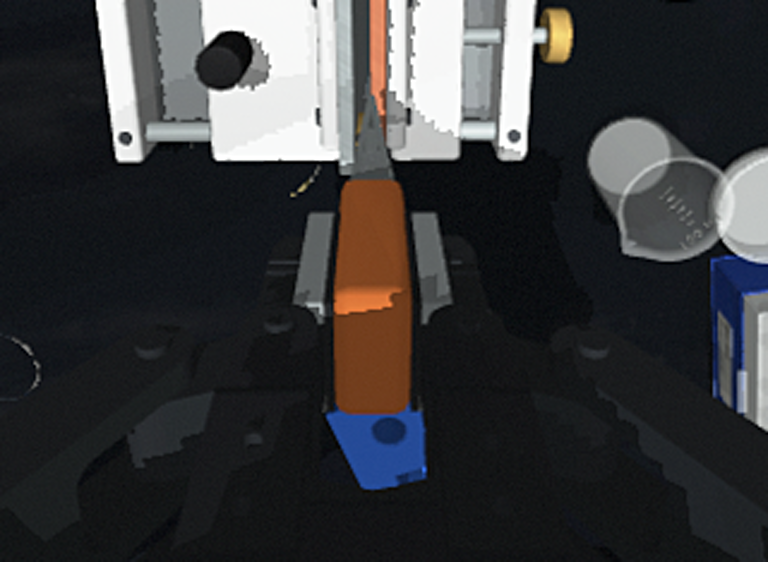

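View pics/s3.png

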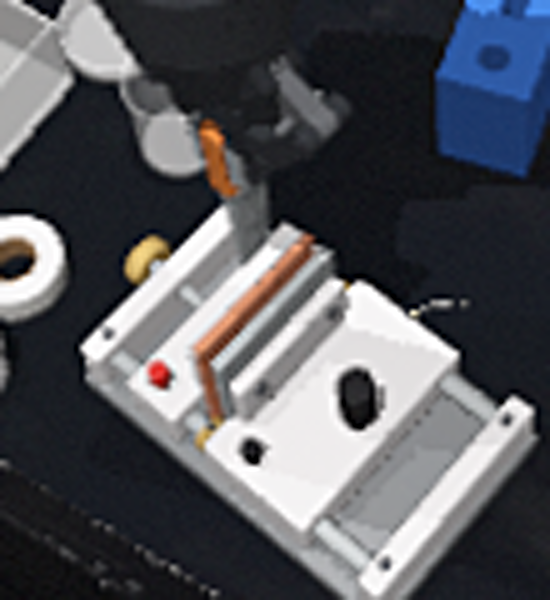

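The wrist view shows the blade edge-on (tip at crop ~(372,95)), pointing down into the gap between the steel plate (~348) and the copper (~378). I'll measure all three in this one camera so that the offsets are relative.

```bash
cat > wm.py <<'E'
from m import *
s=ctrl.read_state(); im=ctrl.get_image("wrist");P,C,ok=cloud(im)
th=np.radians(-8.7);e=np.array([np.cos(th),np.sin(th)]);p=np.array([-np.sin(th),np.cos(th)])
t=s["eef_pos"];E=P[:,:2]@e-t[:2]@e;Q=P[:,:2]@p-t[:2]@p;Z=P[:,2]
hsv=cv2.cvtColor(im["color"],cv2.COLOR_RGB2HSV).reshape(-1,3).astype(int)
cp=(hsv[:,0]<14)&(hsv[:,1]>80)
print("tcp",t,"F",s["force"],"tipz",t[2]-89.4)
for nm,k in(("cop",ok&cp&(abs(Z-110)<5)&(abs(E)<40)&(abs(Q)<60)),("steel",ok&~cp&(hsv[:,2]>60)&(abs(Z-110)<5)&(E>-25)&(E<3)&(abs(Q)<60))):
  if k.sum()>8:
    for q0,q1 in((-50,-20),(-20,0),(0,20),(20,50)):
      j=k&(Q>q0)&(Q<q1)
      if j.sum()>5:print(nm,j.sum(),"E",np.percentile(E[j],[4,50,96]),"Q",Q[j].min(),Q[j].max(),"Z",Z[j].mean())
zt=t[2]-89.4
for lo in range(0,76,12):
  k=ok&~cp&(hsv[:,1]<70)&(Z>zt+lo-2)&(Z<zt+lo+10)&(abs(E)<12)&(abs(Q)<14)&(Z>116)
  if k.sum()>4:print("blade +",lo,k.sum(),np.percentile(E[k],[3,50,97]),"Q",np.percentile(Q[k],[3,97]),Z[k].min())
k=ok&cp&(hsv[:,0]>4)&(Z>t[2]-25)&(Z<t[2]+40)&(abs(E)<20)&(abs(Q)<25)
print("handle",k.sum(),np.percentile(E[k],[2,50,98]),np.percentile(Q[k],[2,98]),Z[k].max(),Z[k].min())
E
python3 wm.py
```

```text
tcp [539.4 291.2 236.7] F [ 0.3 -0.1 -1.6] tipz 147.28813915477687
cop 77 E [0.5 4.1 5.1] Q -19.696922390813313 -0.0008022981111253102 Z 110.42202391784788
cop 136 E [-0.2  2.5  5.2] Q 0.020826533155911875 19.649894142788924 Z 110.53236061839361
cop 174 E [-0.2  2.5  5.2] Q 20.251517663542472 41.986528037373034 Z 110.45997470725297
steel 102 E [-13.1 -10.3  -7.3] Q -37.43879932141738 -20.405057888696433 Z 110.39096554915598
steel 141 E [-12.7  -9.9  -0.4] Q -19.998714479751925 -0.08027011801016215 Z 110.19825744200328
steel 151 E [-13.   -9.6  -0.3] Q 0.02699636030047259 19.788217662751208 Z 110.51139354954947
steel 171 E [-12.7 -10.   -7.2] Q 20.42359943167918 41.843018032611155 Z 110.30287566889115
blade + 0 8 [-1.  -0.2  0.6] Q [7.6 8.2] 150.23560614442852
blade + 12 31 [-1.7 -0.1  1.4] Q [3.3 8. ] 157.71664984415636
blade + 24 37 [-2.3  0.6  2.7] Q [6.9 8.2] 169.59185327356076
blade + 36 58 [-3.3 -0.   3.3] Q [7.4 8.4] 181.3943786340959
blade + 48 96 [-3.8  0.   3.9] Q [7.5 8.4] 193.32125511256828
blade + 60 130 [-4.6  0.1  4.8] Q [7.6 8.5] 205.39311846523077
handle 2958 [-5.9  0.7  7.2] [-10.1  12.9] 275.67630612337473 217.91306938096454
```

```bash
python3 go.py 536.2 294.7 215 81.3; python3 -m crank '[[[0.1,-0.13,0.2,0,0.05,-0.07],[0,0,0.3,0,0,0],[0,0,0,0,0,0],[0,0,0,0,0,0],[0,0,0,0,0,0]]]' |head -1; python3 go.py 536.2 294.7 215 81.3
```

```text
t 12.57 pos [539.494 291.289 237.076] rpy [-179.903    0.264   80.852] F [ 0.649  0.161 -0.448] w 13.435440135507582
shift now-axes [ 0.098 -0.125  0.736] after-turn axes [ 0.096 -0.126  0.736] turn [-0.016  0.044 -0.075]
clock: 12.98
t 12.98 pos [535.741 293.944 221.118] rpy [-179.922   -0.08    81.227] F [-0.602 -0.808 -1.387] w 12.908913142535477
shift now-axes [0.027 0.012 0.204] after-turn axes [0.027 0.011 0.204] turn [-0.013 -0.013 -0.012]
```

```bash
python3 -m crank '[[[0.03,0.015,0.15,0,0,0],[0,0,0.1,0,0,0],[0,0,0,0,0,0],[0,0,0,0,0,0]]]' |head -1; python3 wm.py|grep -v handle
```

```text
clock: 13.32
tcp [536.7 294.9 213.1] F [-0.2  0.1 -0.6] tipz 123.73949619723632
cop 17 E [7.3 8.5 8.6] Q -29.373149991786192 -20.22633643387303 Z 110.32893523699975
cop 115 E [3.3 6.7 8.5] Q -19.84148655205854 -0.06992716651365072 Z 110.49366845331976
cop 160 E [3.2 5.8 8.3] Q 0.03285409147207474 19.80260637191634 Z 110.56265880758815
cop 171 E [3.2 5.7 8.3] Q 20.025438436508523 38.79042760954337 Z 110.45229300024182
steel 34 E [-9.9 -8.9 -7.2] Q -29.38290117077287 -20.041276380217028 Z 110.21860664665516
steel 137 E [-9.7 -7.1 -4.4] Q -19.773606196243122 -0.10862403493223383 Z 110.44992422656297
steel 160 E [-9.4 -6.8 -4.3] Q 0.19698225694736493 19.891208983814295 Z 110.5835370715773
steel 162 E [-9.1 -6.6 -4.2] Q 20.189328167446547 38.79280607389137 Z 110.32163559319874
blade + 0 9 [-0.9 -0.1  0.7] Q [8.1 8.5] 126.38432190661766
blade + 12 32 [-1.6 -0.1  1.5] Q [4.3 8.6] 134.30360134861655
blade + 24 38 [-2.7 -0.   2.7] Q [7.6 8.7] 146.23654767114812
blade + 36 64 [-3.3  0.   3.3] Q [7.8 8.7] 157.74691791442797
blade + 48 95 [-3.8  0.   3.9] Q [7.6 8.7] 169.79238381706048
blade + 60 126 [-4.3  0.1  4.8] Q [7.7 8.7] 181.78413285805624
blade + 72 8 [-5.6 -1.9  4.6] Q [ 8.4 11.1] 193.77912009582346
```

```bash
python3 -m crank '[[[0,-0.015,0.2,0,0,0.03],[0,0,0.2,0,0,0],[0,0,0,0,0,0],[0,0,0,0,0,0]]]' |sed -n 4p; python3 go.py 536.2 295 160 81
```

```text
force: [0.5, 0.3, -0.7]
t 13.7 pos [536.282 295.046 200.048] rpy [-179.976   -0.112   81.029] F [ 0.467  0.334 -0.679] w 13.636614775372635
shift now-axes [-0.005 -0.002  1.335] after-turn axes [-0.002 -0.002  1.335] turn [-0.004 -0.019  0.005]
```

```bash
python3 -m crank '[[[0,0,0.2,0,0,0],[0,0,0.2,0,0,0],[0,0,0,0,0,0],[0,0,0,0,0,0]]]' |sed -n 4p; python3 go.py 536.2 295 160 81;python3 -m crank '[[[0,0,0.15,0,0,0],[0,0,0.1,0,0,0],[0,0,0,0,0,0],[0,0,0,0,0,0]]]' |sed -n 4p; python3 go.py 536.2 295 160 81
```

```text
force: [-0.1, -0.1, -1.0]
t 14.03 pos [536.179 294.987 186.449] rpy [-179.958   -0.092   81.028] F [-0.089 -0.08  -1.001] w 13.191940749567117
shift now-axes [-0.001  0.001  0.882] after-turn axes [0.001 0.001 0.882] turn [-0.007 -0.015  0.005]
force: [0.6, -0.1, -0.7]
t 14.37 pos [536.205 295.004 178.056] rpy [-179.956   -0.086   81.032] F [ 0.605 -0.088 -0.671] w 12.966856613505291
shift now-axes [-0.001  0.     0.602] after-turn axes [-0.    -0.     0.602] turn [-0.007 -0.014  0.005]
```

```bash
python3 -m crank '[[[0,0,0.15,0,0,0],[0,0,0.1,0,0,0],[0,0,0,0,0,0],[0,0,0,0,0,0]]]' |sed -n 4p; python3 go.py 536.2 295 160 81; python3 wm.py|grep -v handle
```

```text
force: [0.0, -0.3, -1.8]
t 14.7 pos [536.368 295.126 169.966] rpy [-179.979   -0.106   81.031] F [ 0.015 -0.3   -1.764] w 13.211841161846323
shift now-axes [-0.006 -0.005  0.332] after-turn axes [-0.005 -0.005  0.332] turn [-0.003 -0.018  0.005]
tcp [536.4 295.1 170. ] F [ 0.  -0.3 -1.8] tipz 80.56606643586093
cop 57 E [5.7 7.8 8.6] Q -11.465952612910087 -0.00888958248384597 Z 110.45336804000381
cop 212 E [3.6 6.4 9.2] Q 0.30169833012826075 19.929342848913336 Z 110.47794717478139
cop 246 E [3.6 6.3 9.1] Q 20.044493313935334 38.725653428806595 Z 110.33471647557631
steel 76 E [-9.5 -8.  -5.7] Q -12.392598514023973 -0.08849463287077697 Z 110.32182785262948
steel 268 E [-9.2 -6.1  0.7] Q 0.04361879354934217 19.970587699284692 Z 110.26094054925139
steel 233 E [-8.9 -6.6 -3.9] Q 20.106723849062462 38.67542567860403 Z 110.26868911701914
blade + 36 59 [-3.3  0.1  3.4] Q [7.7 8.5] 116.14643748407379
blade + 48 95 [-3.8  0.1  3.9] Q [7.7 8.6] 126.90012786139253
blade + 60 131 [-4.6  0.1  4.9] Q [7.6 8.6] 138.78017680144268
blade + 72 5 [-5.7 -3.9 -0.8] Q [ 8.4 11.4] 150.75033605314493
```

```bash
python3 -m crank '[[[0,0,0.15,0,0,0],[0,0,0.1,0,0,0],[0,0,0,0,0,0],[0,0,0,0,0,0]]]' |sed -n 4p; python3 go.py 536.2 295 158.5 81; for i in 1 2; do python3 -m crank '[[[0,0,0.05,0,0,0],[0,0,0,0,0,0]]]' |sed -n '2p;4p';done;python3 go.py 536.2 295 158.5 81
```

```text
force: [0.6, 0.8, -1.5]
t 15.08 pos [536.206 295.355 161.867] rpy [-179.967   -0.124   81.043] F [ 0.602  0.818 -1.453] w 13.48554365631541
shift now-axes [-0.012  0.002  0.112] after-turn axes [-0.012  0.002  0.112] turn [-0.006 -0.021  0.007]
eef_pos: [536.2, 295.4, 160.2]
force: [0.4, -0.2, -1.6]
eef_pos: [536.2, 295.5, 158.9]
force: [0.6, -0.3, -3.4]
t 15.42 pos [536.239 295.456 158.948] rpy [-179.966   -0.145   81.042] F [ 0.607 -0.322 -3.382] w 13.092304051004453
shift now-axes [-0.015  0.001  0.015] after-turn axes [-0.015  0.001  0.015] turn [-0.006 -0.024  0.007]
```

```bash
for i in 1 2 3; do python3 -m crank '[[[0,0,0.04,0,0,0],[0,0,0,0,0,0],[0,0,0,0,0,0]]]' |sed -n '2p;4p';done
```

```text
eef_pos: [536.3, 295.5, 158.2]
force: [-0.3, 0.1, 0.8]
eef_pos: [536.3, 295.6, 157.8]
force: [0.2, -0.1, -0.4]
eef_pos: [536.3, 295.7, 157.4]
force: [-1.1, 1.4, 0.3]
```

```bash
for i in 1 2 3; do python3 -m crank '[[[0,0,0.06,0,0,0],[0,0,0,0,0,0]]]' |sed -n '2p;4p';python3 -m crank '[[[0,0,0,0,0,0]]]' |sed -n '2p;4p';done
```

```text
eef_pos: [536.3, 295.8, 156.7]
force: [0.9, -0.5, -5.9]
eef_pos: [536.3, 295.8, 156.7]
force: [-0.1, -0.4, 0.8]
eef_pos: [536.3, 296.0, 155.9]
force: [0.4, -0.2, -4.8]
eef_pos: [536.2, 296.0, 155.8]
force: [0.3, -0.2, 2.3]
eef_pos: [536.2, 296.1, 155.0]
force: [-0.1, -0.9, -5.5]
eef_pos: [536.2, 296.2, 155.0]
force: [-0.3, -0.8, 1.6]
```

```bash
python3 wm.py
python3 - <<'E'
from m import *
im=ctrl.get_image("wrist");save(im,"w4.png",(160,110,360,270),4)
E
```

```text
tcp [536.2 296.2 155. ] F [-0.3 -0.8  1.6] tipz 65.55378329838769
cop 45 E [6.7 8.7 9.4] Q -9.709939059300154 -0.0010195738549896305 Z 110.11112910899129
cop 230 E [4.  6.6 9.3] Q 0.2679399213878355 19.802931625743042 Z 110.48063895408133
cop 255 E [4.  6.5 9.1] Q 20.0162219883494 37.62193184892698 Z 110.21356784287862
steel 43 E [-9.5 -8.7 -6.5] Q -9.207217283656803 -0.09479671694720082 Z 110.17371832693435
steel 298 E [-9.2 -6.   1.3] Q 0.01806768417480953 19.984009102204595 Z 110.46473098713057
steel 260 E [-9.  -6.3 -3.7] Q 20.015276013347318 37.812228382507385 Z 110.23168071411091
blade + 48 63 [-3.9  0.   4. ] Q [7.9 8.8] 116.01084983959855
blade + 60 128 [-4.6  0.1  4.8] Q [7.8 8.8] 123.56710022614911
blade + 72 7 [-6.3 -3.4  4.5] Q [ 8.5 11. ] 135.6338199159393
handle 2973 [-5.9  0.6  7.1] [-11.1  12.7] 194.24070001061463 136.5469555737159
```

View pics/w4.png

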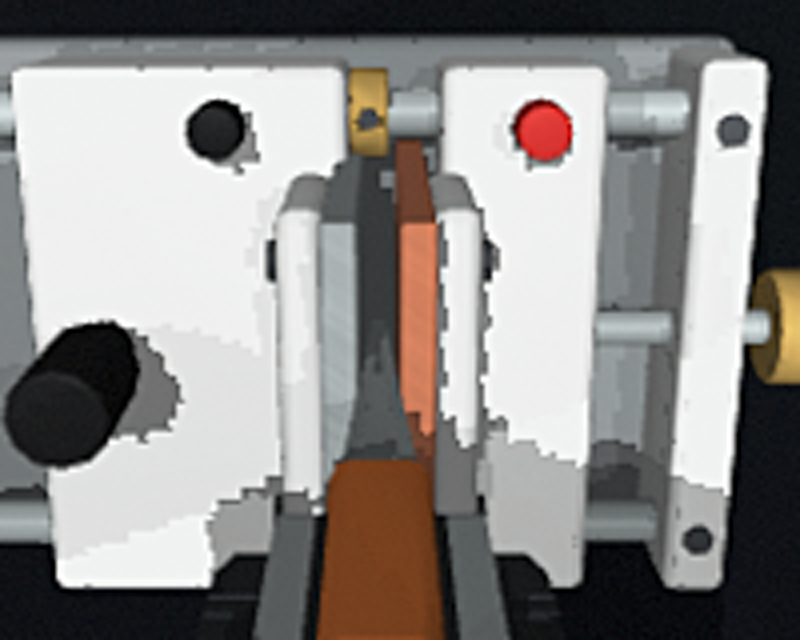

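The blade sits in the gap and drags. Resistance began near TCP z 159.5, which puts the gap at about 7.0 mm. The tool has since sunk to z 155, where the wedge is about 7.5 mm thick at the plate tops, so the carriage may have been nudged off its stop. I'll lift back to the earlier viewing pose and compare pixel by pixel with w3.

```bash
python3 -m crank '[[[0,0,-0.2,0,0,0],[0,0,-0.3,0,0,0],[0,0,-0.4,0,0,0],[0,0,-0.6,0,0,0],[0,0,-0.6,0,0,0],[0,0,-0.4,0,0,0],[0,0,0,0,0,0],[0,0,0,0,0,0]]]'|sed -n '2p;4p'; python3 go.py 539.65 291.16 236.46 80.85
```

```text
eef_pos: [537.7, 294.9, 235.1]
force: [-0.9, 0.6, -1.4]
t 17.68 pos [537.654 294.923 235.054] rpy [179.908  -0.287  80.98 ] F [-0.895  0.581 -1.36 ] w 13.458469363070503
shift now-axes [-0.113  0.085 -0.047] after-turn axes [-0.113  0.086 -0.047] turn [ 0.015 -0.048  0.022]
```

```bash
python3 -m crank '[[[-0.11,0.085,-0.04,0.015,-0.05,0.02],[0,0,0,0,0,0],[0,0,0,0,0,0]]]'|sed -n '2p'; python3 go.py 539.65 291.16 236.46 80.85
cat > cmp.py <<'E'
from m import *
import sys
im=ctrl.get_image("wrist");n=sys.argv[1];save(im,n,(100,150,420,384),2.4)
np.save("pics/"+n+".npy",im["depth"])
a=cv2.imread("pics/w3.png",0).astype(np.float32);b=cv2.imread("pics/"+n,0).astype(np.float32)
f=im["camera_matrix"][0,0];print("f",f)
for nm,(x0,x1,y0,y1) in dict(front_block=(85,160,20,170),knob_carr=(190,300,10,175),steel=(330,368,5,90),carr_edge=(195,335,100,175),rear=(440,580,10,175),rearbr=(388,475,10,170)).items():
  t=a[y0:y1,x0:x1]; pad=14
  s=b[max(0,y0-pad):y1+pad,x0-pad:x1+pad]
  r=cv2.matchTemplate(s,t,cv2.TM_CCOEFF_NORMED);_,v,_,(mx,my)=cv2.minMaxLoc(r)
  sub=0
  if 0<mx<r.shape[1]-1: l,c,h=r[my,mx-1:mx+2];sub=.5*(l-h)/(l-2*c+h)
  d=np.median([x for x in im["depth"][150+int(y0/2.4):150+int(y1/2.4),100+int(x0/2.4):100+int(x1/2.4)].ravel() if x>0])
  print(nm,round(float(v),3),"dx px",round(mx+sub-pad,2),"mm",round((mx+sub-pad)/2.4*d/f,2),"dy",my-min(pad,y0),"depth",d)
E
python3 cmp.py w5.png; python3 wm.py | grep -E "tcp|cop|steel"
```

```text
eef_pos: [539.2, 290.6, 235.2]
t 17.93 pos [539.184 290.604 235.224] rpy [-179.921    0.105   80.846] F [-0.18   0.139 -1.359] w 13.214618103911302
shift now-axes [ 0.021  0.012 -0.041] after-turn axes [ 0.021  0.012 -0.041] turn [-0.013  0.017 -0.001]
f 303.9261350599012
front_block 0.995 dx px -0.29 mm -0.14 dy 2 depth 359.16388
knob_carr 0.991 dx px -0.7 mm -0.33 dy 1 depth 342.85025
steel 0.995 dx px -0.28 mm -0.11 dy 1 depth 293.17044
carr_edge 0.991 dx px -0.53 mm -0.26 dy 1 depth 348.86942
rear 0.994 dx px 0.94 mm 0.46 dy 1 depth 359.46326
rearbr 0.977 dx px 0.59 mm 0.27 dy 1 depth 339.16705
tcp [539.2 290.4 235.1] F [ 0.   0.6 -1.5] tipz 145.70747036563682
cop 72 E [0.6 4.2 5.2] Q -19.289146500148092 -0.15283919927389888 Z 110.54229552944672
cop 145 E [-0.2  2.5  5.3] Q 0.2533337772472919 19.98730566442066 Z 110.52171134419704
cop 181 E [-0.   2.7  5.4] Q 20.207651323253288 42.727175315738975 Z 110.3306333572561
steel 94 E [-13.  -10.8  -8. ] Q -36.4367160693987 -20.11560770893044 Z 110.51908745398043
steel 142 E [-13.4 -10.4  -5. ] Q -19.885799320354522 -0.14970428909373368 Z 110.44990810236833
steel 151 E [-13.  -10.1  -7.4] Q 0.23064227654583647 19.824723338291392 Z 110.36650658784613
steel 173 E [-13.1 -10.4  -7.8] Q 20.29641277867927 42.69790187779279 Z 110.25934168457292
```

The comparison, with the fixed parts as reference, shows the carriage 0.3 mm off home, so I pressed a bit too far. There is plenty of time left. I'll put the gauge back in its slot, push the knob home again and redo the lowering more gently, since contact is now known at TCP z of about 159.

```bash
python3 -m crank '[[[-0.8,0.1,0,0,0,-0.85],[-1,0.13,0,0,0,-0.85],[-1,0.13,0,0,0,-0.85],[-1,0.13,0,0,0,-0.85],[-1,0.13,0,0,0,0],[-1,0.13,0,0,0,0],[-0.8,0.1,0,0,0,0],[0,0,0,0,0,0],[0,0,0,0,0,0]]]'|sed -n '2p'; python3 go.py 525.6 65.1 200 101.35
```

```text
eef_pos: [579.6, 91.5, 229.4]
t 18.78 pos [579.602  91.472 229.401] rpy [-179.411    0.094  102.664] F [ 0.206  0.576 -1.147] w 13.706926363085948
shift now-axes [-0.461 -1.939  1.001] after-turn axes [-0.508 -1.938  0.98 ] turn [-0.098  0.017  0.219]
```

```bash
python3 -m crank '[[[-0.2,-0.7,0.1,-0.1,0,0.2],[-0.2,-0.7,0.1,0,0,0],[-0.1,-0.5,0,0,0,0],[0,0,0,0,0,0],[0,0,0,0,0,0]]]'|sed -n '2p'; python3 go.py 525.6 65.1 190 101.35
```

```text
eef_pos: [524.3, 67.7, 221.4]
t 19.2 pos [524.32   67.658 221.37 ] rpy [-179.939    0.009  101.599] F [ 0.617  0.262 -1.245] w 13.004971526563004
shift now-axes [-0.092  0.026  1.046] after-turn axes [-0.092  0.025  1.046] turn [-0.01   0.002  0.041]
```

```bash
python3 -m crank '[[[-0.09,0.03,0.5,0,0,0.04],[0,0,0.5,0,0,0],[0,0,0,0,0,0],[0,0,0,0,0,0]]]'|sed -n '2p'; python3 go.py 525.6 65.1 178 101.35
```

```text
eef_pos: [529.5, 70.4, 191.4]
t 19.53 pos [529.467  70.441 191.434] rpy [179.749  -0.086 101.719] F [ 0.985 -0.636 -0.635] w 13.594607923779582
shift now-axes [-0.149 -0.164  0.447] after-turn axes [-0.149 -0.161  0.448] turn [ 0.042 -0.014  0.061]
```

```bash
python3 -m crank '[[[-0.15,-0.16,0.1,0.04,0,0.06],[0,0,0.1,0,0,0],[0,0,0,0,0,0],[0,0,0,0,0,0]]]'|sed -n '2p'; python3 go.py 525.6 65.1 178 101.35
```

```text
eef_pos: [527.5, 66.3, 186.3]
t 19.87 pos [527.466  66.338 186.287] rpy [179.842  -0.094 101.468] F [-0.351  0.918 -2.1  ] w 13.6266207487246
shift now-axes [-0.029 -0.07   0.276] after-turn axes [-0.028 -0.069  0.276] turn [ 0.026 -0.016  0.02 ]
```

```bash
python3 -m crank '[[[-0.03,-0.07,0.1,0.03,0,0.02],[-0.01,-0.01,0.1,0,0,0],[0,0,0,0,0,0],[0,0,0,0,0,0]]]'|sed -n '2p'; python3 go.py 525.6 65.1 178 101.35
python3 - <<'E'
from m import *
im=ctrl.get_image("wrist");P,C,ok=cloud(im);s=ctrl.read_state();t=s["eef_pos"]
hsv=cv2.cvtColor(im["color"],cv2.COLOR_RGB2HSV).reshape(-1,3).astype(int)
b=ok&(hsv[:,0]>100)&(hsv[:,0]<125)&(hsv[:,1]>120)&(abs(P[:,2]-82)<6)&(np.hypot(P[:,0]-522,P[:,1]-80)<70)
print(b.sum(),cv2.minAreaRect(P[b][:,:2].astype(np.float32)),P[b][:,2].mean())
E
```

```text
eef_pos: [525.8, 64.5, 180.6]
t 20.2 pos [525.784  64.533 180.609] rpy [179.933  -0.1   101.322] F [ 0.955  0.619 -0.642] w 13.565657455311692
shift now-axes [ 0.02  -0.002  0.087] after-turn axes [ 0.02  -0.002  0.087] turn [ 0.011 -0.017 -0.005]
5554 ((522.186767578125, 79.86392211914062), (52.04962921142578, 86.1514663696289), 11.987378120422363) 82.48155486527281
```

```bash
python3 -m crank '[[[0.02,0,0.1,0,0,0],[0,0,0.1,0,0,0],[0,0,0.1,0,0,0],[0,0,0,0,0,0]]]'|sed -n '2p;4p'; python3 go.py 525.6 65 96 101.35
```

```text
eef_pos: [525.8, 65.4, 170.9]
force: [0.3, 1.2, -1.1]
t 20.58 pos [525.81   65.373 170.912] rpy [179.904  -0.108 101.329] F [ 0.312  1.216 -1.05 ] w 13.354789885491948
shift now-axes [-0.016 -0.013  2.497] after-turn axes [-0.011 -0.009  2.497] turn [ 0.016 -0.018 -0.003]
```

```bash
python3 -m crank '[[[-0.02,-0.01,0.12,0,0,0],[0,0,0.12,0,0,0],[0,0,0.12,0,0,0],[0,0,0,0,0,0]]]'|sed -n '2p;4p'; python3 -m crank '[[[0,0,0.2,0,0,0],[0,0,0.2,0,0,0],[0,0,0,0,0,0]]]'|sed -n '2p;4p'
```

```text
eef_pos: [525.5, 64.7, 158.7]
force: [-0.2, 1.4, -0.8]
eef_pos: [525.6, 64.7, 145.4]
force: [-0.3, 0.2, 0.2]
```

In the slot with no resistance; continuing down.

```bash
python3 -m crank '[[[0,0,0.2,0,0,0],[0,0,0.25,0,0,0],[0,0,0.25,0,0,0],[0,0,0.25,0,0,0],[0,0,0.2,0,0,0],[0,0,0,0,0,0]]]'|sed -n '2p;4p'; python3 go.py 525.6 65 96 101.35
```

```text
eef_pos: [525.3, 64.8, 106.5]
force: [-1.3, 0.0, -1.4]
t 21.67 pos [525.33   64.757 106.531] rpy [179.98   -0.102 101.337] F [-1.284  0.019 -1.432] w 13.37684812250073
shift now-axes [0.006 0.01  0.351] after-turn axes [0.006 0.01  0.351] turn [ 0.003 -0.017 -0.002]
```

```bash
python3 -m crank '[[[0,0,0.2,0,0,0],[0,0,0.1,0,0,0],[0,0,0.05,0,0,0],[0,0,0.03,0,0,0],[0,0,0,0,0,0]]]'|sed -n '2p;4p'
```

```text
eef_pos: [525.7, 64.7, 95.2]
force: [-0.1, -0.1, -1.7]
```

```bash
python3 -m crank '[[[0,0,0,0,0,0],[0,0,0,0,0,0],[0,0,0,0,0,0],[0,0,0,0,0,0],[0,0,-0.3,0,0,0],[0,0,-0.6,0,0,0],[0,0,-0.8,0,0,0],[0,0,-1,0,0,0],[0,0,-0.8,0,0,0],[0,0,0,0,0,0]]]' -0.2|sed -n '2p;4p'; python3 go.py 418 312 200 171.4
```

```text
eef_pos: [525.4, 63.8, 206.2]
force: [1.0, -0.0, 0.6]
t 22.92 pos [525.372  63.822 206.151] rpy [-179.962   -0.109  101.255] F [ 1.001 -0.044  0.602] w 51.40220834199083
shift now-axes [ 8.812 -1.895  0.223] after-turn axes [4.776 7.644 0.205] turn [  0.006  -0.02  -11.691]
```

```bash
python3 -m crank '[[[0.8,-0.2,0,0,0,0],[1,-0.2,0,0,0,0],[1,-0.2,0,0,0,0],[1,-0.2,0,0,0,0],[1,-0.2,0,0,0,0],[1,-0.2,0,0,0,0],[1,-0.2,0,0,0,0],[0.8,-0.2,0,0,0,0],[0,0,0,0,0,-1],[0,0,0,0,0,-1],[0,0,0,0,0,-1],[0,0,0,0,0,-1]]]' 1|sed -n '2p;4p'; python3 -m crank '[[[0,0,0,0,0,-1],[0,0,0,0,0,-1],[0,0,0,0,0,-1],[0,0,0,0,0,-1],[0,0,0,0,0,-1],[0,0,0,0,0,-0.9],[0,0,0,0,0,-0.5],[0,0,0,0,0,0],[0,0,0,0,0,0]]]' 1|sed -n '2p;4p';python3 go.py 430 311 78 171.4
```

```text
eef_pos: [429.3, 288.5, 209.0]
force: [-0.1, 0.2, 0.4]
eef_pos: [426.8, 287.3, 208.4]
force: [-0.4, 0.4, -1.2]
t 24.67 pos [426.844 287.284 208.434] rpy [-179.996    0.158  166.776] F [-0.402  0.386 -1.16 ] w -0.10747912288656582
shift now-axes [0.09  0.794 4.348] after-turn axes [0.014 0.797 4.348] turn [-0.002  0.026 -0.771]
```

```bash
python3 -m crank '[[[0.05,0.4,0.3,0,0,-0.7],[0,0.3,0.8,0,0,0],[0,0,0.8,0,0,0],[0,0,0.8,0,0,0],[0,0,0.5,0,0,0],[0,0,0,0,0,0],[0,0,0,0,0,0]]]' 1|sed -n '2p;4p';python3 go.py 430 311 78 171.4
```

```text
eef_pos: [431.8, 309.7, 110.3]
force: [-0.2, -0.3, 0.0]
t 25.25 pos [431.781 309.656 110.347] rpy [179.881   0.413 170.48 ] F [-0.172 -0.28   0.033] w 0.20628602457195855
shift now-axes [0.074 0.032 1.078] after-turn axes [0.065 0.035 1.078] turn [ 0.019  0.069 -0.153]
```

```bash
python3 -m crank '[[[0.07,0.03,0.4,0,0.06,-0.15],[0,0,0.4,0,0,0],[0,0,0.2,0,0,0],[0,0,0,0,0,0],[0,0,0,0,0,0]]]' 1|sed -n '2p;4p';python3 go.py 455 307.5 78 171.4
```

```text
eef_pos: [431.8, 312.6, 81.5]
force: [0.3, -0.5, -0.9]
t 25.67 pos [431.802 312.634  81.508] rpy [179.648   0.262 171.422] F [ 0.315 -0.521 -0.905] w 0.11171454336257591
shift now-axes [-0.79  -0.055  0.12 ] after-turn axes [-0.79  -0.054  0.117] turn [0.059 0.044 0.004]
```

```bash
python3 -m crank '[[[-0.3,-0.05,0.1,0.05,0.04,0],[-0.25,0,0,0,0,0],[-0.1,0,0,0,0,0],[0,0,0,0,0,0]]]' |sed -n '2p;3p;4p'; for i in 1 2 3 4; do python3 -m crank '[[[-0.25,0,0,0,-0.05,0],[-0.25,0,0,0,-0.05,0]]]' 1|sed -n 2,4p;done
```

```text
eef_pos: [454.6, 308.5, 80.3]
tool_rot: [3.139, 0.003, 2.992]
force: [0.4, 0.1, -0.4]
eef_pos: [458.1, 307.6, 79.9]
tool_rot: [-3.139, -0.006, 2.995]
force: [-22.2, 4.5, 17.1]
eef_pos: [457.8, 307.3, 79.5]
tool_rot: [-3.131, -0.021, 3.001]
force: [-14.6, 2.3, 10.9]
eef_pos: [457.6, 307.2, 79.2]
tool_rot: [-3.123, -0.035, 3.008]
force: [-15.8, 1.4, 12.2]
eef_pos: [457.4, 306.9, 78.9]
tool_rot: [-3.115, -0.05, 3.015]
force: [-15.6, 2.1, 11.8]
```

```bash
python3 -m crank '[[[0.4,0,0,0,0,0],[0.3,0,0,-0.2,-0.4,0.1],[0,0,-0.4,0,0,0],[0,0,-1,0,0,0],[0,0,-1,0,0,1],[0,0,-0.8,0,0,1],[0,0,-0.5,0,0,1],[0,0,0,0,0,1],[0,0,0,0,0,1],[0,0,0,0,0,1],[0,0,0,0,0,1],[0,0,0,0,0,1]]]' -0.2|sed -n '2p;4p';python3 -m crank '[[[0,0,0,0,0,1],[0,0,0,0,0,1],[0,0,0,0,0,0.5],[0,0,0,0,0,0]]]' -0.2|sed -n '2p;4p';python3 go.py 525.7 64.9 200 101.35
```

```text
eef_pos: [437.0, 311.3, 199.8]
force: [-1.1, -0.1, -0.2]
eef_pos: [438.2, 311.3, 201.1]
force: [0.3, 0.1, 0.1]
t 28.0 pos [438.201 311.262 201.061] rpy [-179.8     -0.22   106.163] F [0.312 0.103 0.057] w 51.26357802098164
shift now-axes [-8.699  0.515  0.   ] after-turn axes [-8.625  1.243  0.035] turn [-0.035 -0.035  0.802]
```

```bash
python3 -m crank '[[[-0.8,0.1,0,0,0,0.8],[-1,0.15,0,0,0,0],[-1,0.15,0,0,0,0],[-1,0.15,0,0,0,0],[-1,0.15,0,0,0,0],[-1,0.15,0,0,0,0],[-1,0.15,0,0,0,0],[-0.8,0.1,0,0,0,0],[-0.2,0,0,0,0,0],[0,0,0,0,0,0],[0,0,0,0,0,0]]]'|sed -n '2p;4p';python3 go.py 525.7 64.9 160 101.35
```

```text
eef_pos: [525.3, 82.8, 200.7]
force: [-0.1, 0.2, 1.5]
t 28.92 pos [525.326  82.775 200.742] rpy [179.928  -0.318 102.622] F [-0.056  0.223  1.501] w 51.438490513484716
shift now-axes [-0.592 -0.12   1.355] after-turn axes [-0.587 -0.105  1.358] turn [ 0.011 -0.053  0.212]
```

```bash
python3 -m crank '[[[-0.4,-0.1,0.3,0,-0.05,0.2],[-0.25,0,0.4,0,0,0],[0,0,0.3,0,0,0],[0,0,0,0,0,0],[0,0,0,0,0,0]]]'|sed -n '2p;4p';python3 go.py 525.7 64.9 95.5 101.35
```

```text
eef_pos: [524.5, 68.1, 167.8]
force: [-0.1, -0.1, -0.1]
t 29.33 pos [524.5    68.111 167.802] rpy [-179.999   -0.159  101.86 ] F [-0.063 -0.148 -0.116] w 51.368882244063656
shift now-axes [-0.12   0.017  2.41 ] after-turn axes [-0.113  0.018  2.41 ] turn [-0.    -0.026  0.085]
```

```bash
python3 -m crank '[[[-0.1,0.02,0.3,0,-0.02,0.08],[0,0,0.4,0,0,0],[0,0,0.4,0,0,0],[0,0,0.3,0,0,0],[0,0,0,0,0,0],[0,0,0,0,0,0]]]'|sed -n '2p;4p';python3 go.py 525.7 64.9 95.5 101.35
```

```text
eef_pos: [526.0, 68.9, 122.9]
force: [-0.7, 0.1, 0.7]
t 29.83 pos [525.998  68.949 122.936] rpy [179.921  -0.085 101.611] F [-0.652  0.115  0.652] w 51.334614844453256
shift now-axes [-0.132 -0.038  0.914] after-turn axes [-0.13  -0.036  0.915] turn [ 0.013 -0.014  0.044]
```

```bash
python3 -m crank '[[[-0.13,-0.04,0.3,0,0,0.04],[0,0,0.3,0,0,0],[0,0,0.2,0,0,0],[0,0,0.1,0,0,0],[0,0,0,0,0,0],[0,0,0,0,0,0]]]'|sed -n '2p;4p';python3 go.py 525.7 64.9 95.5 101.35
```

```text
eef_pos: [526.5, 64.5, 94.0]
force: [-0.1, -1.1, 0.0]
t 30.33 pos [526.53   64.53   94.001] rpy [179.807  -0.071 101.334] F [-0.106 -1.094  0.006] w 51.51772415718909
shift now-axes [ 0.018 -0.025 -0.05 ] after-turn axes [ 0.018 -0.025 -0.05 ] turn [ 0.032 -0.012 -0.003]
```

```bash
python3 -m crank '[[[0.02,-0.025,-0.05,0,0,0],[0,0,0,0,0,0],[0,0,0,0,0,0],[0,0,0,0,0,0],[0,0,0,0,0,0],[0,0,0,0,0,0],[0,0,0,0,0,0]]]' 1;python3 -m crank '[[[0,0,-0.25,0,0,0],[0,0,-0.25,0,0,0],[0,0,-0.25,0,0,0]]]' |sed -n 2,4p
```

```text
clock: 30.92
eef_pos: [526.1, 65.3, 96.6]
tool_rot: [3.137, -0.001, 1.769]
force: [0.1, 0.5, -1.2]
width: 13.4
eef_pos: [524.6, 65.1, 119.3]
tool_rot: [3.14, -0.002, 1.769]
force: [-0.0, 0.7, -0.9]
```

```bash
python3 -m crank '[[[0,0,-0.3,0,0,0],[0,0,-0.3,0,0,0],[0,0,-0.3,0,0,0],[0,0,-0.4,0,0,0],[0,0,-0.5,0,0,0],[0,0,-0.8,0,0,0],[0,0,-0.8,0,0,0],[0,0,-0.3,0,0,1],[0,0,0,0,0,1],[0,0,0,0,0,1],[0,0,0,0,0,0.35],[0,0,0,0,0,0]]]'|sed -n 2,4p ; python3 go.py 536.2 295 235 81
```

```text
eef_pos: [526.0, 64.5, 249.7]
tool_rot: [3.129, -0.008, 1.4]
force: [-0.3, -0.7, -1.3]
t 32.17 pos [526.04   64.534 249.736] rpy [179.288  -0.468  80.221] F [-0.299 -0.726 -1.323] w 13.335268843162268
shift now-axes [ 7.624 -0.978  0.541] after-turn axes [ 7.641 -0.867  0.491] turn [ 0.119 -0.077 -0.13 ]
```

```bash
python3 -m crank '[[[0.8,-0.1,0,0.1,-0.06,-0.12],[1,-0.12,0,0,0,0],[1,-0.12,0,0,0,0],[1,-0.12,0,0,0,0],[1,-0.12,0,0,0,0],[1,-0.12,0,0,0,0],[0.8,-0.1,0,0,0,0],[0.4,0,0,0,0,0],[0,0,0,0,0,0],[0,0,0,0,0,0]]]'|sed -n 2p ; python3 go.py 539.2 290.6 235.2 80.85
```

```text
eef_pos: [535.2, 281.6, 255.5]
t 33.0 pos [535.159 281.571 255.522] rpy [179.737  -0.126  81.335] F [ 0.119 -0.92  -1.434] w 13.263201241320367
shift now-axes [0.316 0.085 0.678] after-turn axes [0.319 0.085 0.677] turn [ 0.044 -0.021  0.081]
```

```bash
python3 -m crank '[[[0.25,0.06,0.3,0.04,0,0.08],[0.05,0,0.3,0,0,0],[0,0,0,0,0,0],[0,0,0,0,0,0]]]'|sed -n 2p ; python3 go.py 539.2 290.6 235.2 80.85; python3 cmp.py w6.png; python3 wm.py
```

```text
eef_pos: [539.6, 284.0, 236.1]
t 33.33 pos [539.598 283.994 236.12 ] rpy [179.989   0.063  80.392] F [ 0.326  0.476 -0.987] w 13.374543406438148
shift now-axes [ 0.215 -0.05   0.03 ] after-turn axes [ 0.215 -0.048  0.031] turn [ 0.002  0.01  -0.076]
f 303.9261350599012
front_block 0.992 dx px -4.6 mm -2.27 dy -10 depth 360.5266
knob_carr 0.959 dx px -4.51 mm -2.12 dy -10 depth 343.17236
steel 0.991 dx px -3.84 mm -1.53 dy -5 depth 291.4004
carr_edge 0.985 dx px -3.32 mm -1.59 dy -11 depth 349.76492
rear 0.973 dx px -2.14 mm -1.09 dy -10 depth 372.17722
rearbr 0.934 dx px -2.72 mm -1.27 dy -10 depth 342.08502
tcp [539.4 283.6 236. ] F [-0.7 -0.8 -0.5] tipz 146.56421755941508
cop 42 E [-1.1  2.6  4.3] Q -14.37394539742445 -0.32261220838989857 Z 110.42888392220138
cop 126 E [-1.   1.4  3.7] Q 0.32439222100498455 19.425935380817748 Z 110.53578638628805
cop 224 E [-1.2  1.4  4.1] Q 20.110596387096223 49.42886029518871 Z 110.43417991313602
steel 60 E [-13.9 -11.5  -9. ] Q -30.486002395133823 -20.03552617058375 Z 110.30718591953983
steel 135 E [-14.1 -11.3  -8.6] Q -19.88626559797757 -0.1460719248117357 Z 110.46610769776356
steel 139 E [-13.8 -11.   -8.3] Q 0.31078871278890574 19.62804482196111 Z 110.3420644420118
steel 245 E [-13.9 -10.9  -8.2] Q 20.06889133174502 49.49104107543019 Z 110.28881135317265
blade + 0 11 [-0.7  0.1  1.6] Q [7.3 7.9] 148.78089698993998
blade + 12 32 [-1.4  0.1  2.3] Q [4.7 8.1] 156.87309746569753
blade + 24 37 [-2.   0.8  3. ] Q [5.7 8.1] 168.69924305145793
blade + 36 68 [-2.6  0.5  3.6] Q [7.3 8.2] 180.70326460293813
blade + 48 91 [-3.6  0.8  4.5] Q [7.3 8.3] 192.61874061547718
blade + 60 113 [-4.4  0.2  5.1] Q [7.4 8.3] 204.5704513630488
handle 2903 [-5.9  0.7  7.2] [-10.6  12.6] 274.53334336392027 214.22214430908008
```

```bash
python3 -m crank '[[[0.22,-0.05,0.03,0,0,-0.07],[0,0,0,0,0,0],[0,0,0,0,0,0]]]'|sed -n 2p ; python3 go.py 539.65 291.16 236.46 80.85; python3 cmp.py w7.png; python3 wm.py
```

```text
eef_pos: [539.7, 290.2, 236.0]
t 33.68 pos [539.697 290.194 235.958] rpy [179.948   0.047  80.746] F [-0.172 -0.62  -1.116] w 13.230772356121527
shift now-axes [ 0.032 -0.007 -0.017] after-turn axes [ 0.032 -0.007 -0.017] turn [ 0.009  0.008 -0.017]
f 303.9261350599012
front_block 0.997 dx px -2.1 mm -1.03 dy 1 depth 359.36185
knob_carr 0.994 dx px -1.83 mm -0.86 dy 0 depth 343.2111
steel 0.99 dx px -1.45 mm -0.58 dy 0 depth 293.37738
carr_edge 0.991 dx px -1.53 mm -0.73 dy 0 depth 349.37683
rear 0.992 dx px -1.29 mm -0.64 dy 0 depth 362.00967
rearbr 0.973 dx px -1.42 mm -0.66 dy 0 depth 340.64676
tcp [539.5 290.7 236. ] F [ 0.1  0.8 -1.1] tipz 146.553629081951
cop 50 E [-0.1  3.6  4.6] Q -16.157886704814132 -0.2597865861053492 Z 110.54330866531485
cop 126 E [0.  2.4 4.7] Q 0.4925396127637782 19.985022669552336 Z 110.32709545276408
cop 155 E [0.2 2.2 4.8] Q 20.356450115970972 42.349126495809855 Z 110.45197079476263
steel 96 E [-12.8 -10.6  -7.9] Q -36.35047442405482 -20.108775051226246 Z 110.52365557909017
steel 143 E [-13.2 -10.3  -7.5] Q -19.801193672125635 -0.027520395562135036 Z 110.5138633186814
steel 139 E [-12.8 -10.   -7.3] Q 0.04529628481890313 19.565151554124895 Z 110.31090564831175
steel 183 E [-13.  -10.3  -7.5] Q 20.296469450410143 42.48214476965279 Z 110.27232957691704
blade + 0 14 [-0.7  0.1  1.7] Q [7.6 8.1] 148.85635835230536
blade + 12 30 [-1.4  0.1  2.3] Q [4.7 8.2] 156.74519251023153
blade + 24 37 [-2.   0.8  3. ] Q [5.8 8.2] 168.58562668689598
blade + 36 69 [-2.6  0.8  3.5] Q [7.3 8.3] 180.57604415959872
blade + 48 91 [-3.6  0.2  4.5] Q [7.4 8.4] 192.71293537497357
blade + 60 114 [-4.4  0.2  5. ] Q [7.3 8.3] 204.6339626786424
handle 2894 [-6.   0.6  7.1] [-10.5  12.5] 274.34968232568576 214.58644763602197
```

```bash
python3 -m crank '[[[0.13,-0.14,0.2,0,0,-0.05],[0,0,0.2,0,0,0],[0,0,0.15,0,0,0],[0,0,0,0,0,0],[0,0,0,0,0,0]]]'|sed -n 2p ; python3 go.py 535.9 294.8 200 81
```

```text
eef_pos: [535.1, 295.9, 217.6]
t 34.2 pos [535.086 295.918 217.571] rpy [179.987   0.025  81.145] F [ 0.017  0.644 -1.234] w 13.117489700218703
shift now-axes [-0.032  0.032  0.586] after-turn axes [-0.033  0.033  0.586] turn [0.002 0.004 0.024]
```

```bash
python3 -m crank '[[[-0.033,0.032,0.15,0,0,0.024],[0,0,0.15,0,0,0],[0,0,0,0,0,0],[0,0,0,0,0,0]]]'|sed -n 2p ; python3 go.py 535.9 294.8 200 81; python3 wm.py|grep -v handle
```

```text
eef_pos: [536.1, 294.3, 207.3]
t 34.53 pos [536.1   294.312 207.339] rpy [179.99    0.054  80.961] F [-0.33   0.554 -1.038] w 12.99767100753636
shift now-axes [ 0.015 -0.009  0.245] after-turn axes [ 0.015 -0.009  0.245] turn [ 0.002  0.009 -0.007]
tcp [536.1 294.3 207.3] F [-0.3  0.6 -1. ] tipz 117.93898325664648
cop 17 E [7.4 8.3 9.2] Q -27.280655258093248 -20.303962163421886 Z 110.22929956193094
cop 117 E [4.1 7.4 9.2] Q -19.93863401432054 -0.2552575181535417 Z 110.36199272086637
cop 171 E [3.9 6.6 9.1] Q 0.1843165076426203 19.984762139903694 Z 110.33811571627898
cop 179 E [3.4 6.5 9. ] Q 20.02644186427341 39.44911500097197 Z 110.06550444097928
steel 17 E [-8.8 -8.  -7. ] Q -26.79090810659767 -20.076713613901063 Z 110.68798740204753
steel 132 E [-9.3 -6.9 -3.5] Q -19.84694533967007 -0.09951773430384492 Z 110.48185117680102
steel 177 E [-9.1 -6.5 -3.4] Q 0.0968287401584007 19.98321592087268 Z 110.32263302718391
steel 172 E [-8.7 -6.3 -3.8] Q 20.077955125540484 39.586687556061804 Z 110.40054059650673
blade + 0 13 [-0.8  0.8  1.6] Q [7.5 8. ] 119.81666611583
blade + 12 30 [-1.5  0.   2.3] Q [4.8 8.1] 128.38054482522483
blade + 24 40 [-2.1  0.7  2.9] Q [5.8 8.2] 139.95933474010215
blade + 36 67 [-2.7  0.1  3.5] Q [7.4 8.1] 152.26277896420595
blade + 48 89 [-3.7  0.7  4.2] Q [7.3 8.2] 164.07236915218778
blade + 60 114 [-4.4  0.1  5. ] Q [7.3 8.3] 176.03729599423446
```

```bash
python3 -m crank '[[[0.015,-0.01,0.15,0,0,0],[0,0,0.2,0,0,0],[0,0,0.2,0,0,0],[0,0,0,0,0,0],[0,0,0,0,0,0]]]'|sed -n '2p;4p' ; python3 -m crank '[[[0,0,0.2,0,0,0],[0,0,0.2,0,0,0],[0,0,0.15,0,0,0],[0,0,0,0,0,0],[0,0,0,0,0,0]]]'|sed -n '2p;4p';python3 go.py 535.9 294.8 172 81
```

```text
eef_pos: [536.0, 294.9, 189.2]
force: [0.5, 0.4, -0.5]
eef_pos: [535.7, 294.9, 170.6]
force: [1.0, 0.1, -0.4]
t 35.42 pos [535.678 294.888 170.61 ] rpy [-179.987    0.058   80.963] F [ 0.975  0.089 -0.353] w 13.436189988794291
shift now-axes [-0.002  0.008 -0.046] after-turn axes [-0.002  0.008 -0.046] turn [-0.002  0.01  -0.006]
```

```bash
python3 -m crank '[[[0,0.005,0.12,0,0,0],[0,0,0.08,0,0,0],[0,0,0,0,0,0],[0,0,0,0,0,0]]]'|sed -n '2p;4p' ; for i in 1 2 ; do python3 -m crank '[[[0,0,0.03,0,0,0],[0,0,0,0,0,0]]]'|sed -n '2p;4p';python3 -m crank '[[[0,0,0,0,0,0]]]'|sed -n '2p;4p'; done
```

```text
eef_pos: [536.0, 294.9, 164.1]
force: [-0.0, 0.1, -1.8]
eef_pos: [536.0, 295.0, 163.3]
force: [-0.4, 0.3, -1.8]
eef_pos: [536.0, 295.0, 163.4]
force: [0.3, 0.4, -0.8]
eef_pos: [536.0, 295.1, 162.6]
force: [0.0, -0.6, -0.9]
eef_pos: [536.0, 295.1, 162.6]
force: [-0.7, -0.0, -1.7]
```

```bash
for i in 1 2 ; do python3 -m crank '[[[0,0,0.03,0,0,0],[0,0,0,0,0,0]]]'|sed -n '2p;4p';python3 -m crank '[[[0,0,0,0,0,0]]]'|sed -n '2p;4p'; done
```

```text
eef_pos: [536.0, 295.2, 161.7]
force: [0.4, 1.5, -1.9]
eef_pos: [536.0, 295.2, 161.7]
force: [-0.0, -0.6, -1.1]
eef_pos: [535.9, 295.3, 160.9]
force: [0.5, 0.3, -2.8]
eef_pos: [536.0, 295.3, 160.9]
force: [-0.4, 0.1, -0.6]
```

```bash
for i in 1 2 ; do python3 -m crank '[[[0,0,0.03,0,0,0]]]'|sed -n '2p;4p';python3 -m crank '[[[0,0,0,0,0,0]]]'|sed -n '2p;4p';python3 -m crank '[[[0,0,0,0,0,0]]]'|sed -n '2p;4p'; done
```

```text
eef_pos: [536.0, 295.3, 160.4]
force: [-1.8, 0.5, 3.0]
eef_pos: [536.0, 295.3, 160.3]
force: [0.3, 0.1, -2.8]
eef_pos: [536.0, 295.3, 160.3]
force: [-0.2, 0.7, -0.0]
eef_pos: [536.1, 295.4, 159.9]
force: [-3.2, -1.0, 5.9]
eef_pos: [536.0, 295.4, 159.9]
force: [-0.2, -0.3, -1.6]
eef_pos: [536.0, 295.4, 159.8]
force: [-0.2, -0.4, 0.7]
```

```bash
python3 go.py 536 295.4 159.8 81; python3 wm.py
python3 - <<'E'
from m import *
im=ctrl.get_image("wrist");save(im,"w8.png",(160,110,360,270),4)
s=ctrl.read_state();print(s["force"],s["clock"])
E
```

```text
t 37.25 pos [536.013 295.382 159.846] rpy [179.985  -0.045  80.983] F [-0.181 -0.397  0.733] w 13.139419856944306
shift now-axes [ 0.001 -0.001  0.002] after-turn axes [ 0.001 -0.001  0.002] turn [ 0.002 -0.007 -0.003]
tcp [536.  295.4 159.8] F [-0.2 -0.4  0.7] tipz 70.44552116877236
cop 40 E [6.6 8.2 8.9] Q -8.265326222064004 -0.04555059153557295 Z 110.4258062225374
cop 226 E [4.1 6.8 9.5] Q 0.10837364143179684 19.782748533344773 Z 110.48544209512988
cop 255 E [4.1 6.7 9.4] Q 20.101457899245077 38.428937209322385 Z 110.27492580117527
steel 54 E [-9.1 -7.9 -6.1] Q -12.604838861348583 -0.015510527000742513 Z 110.16950900004757
steel 287 E [-8.7 -5.4  2.1] Q 0.09564820268894891 19.835199353069868 Z 110.39491713207445
steel 276 E [-8.9 -5.8 -3.1] Q 20.174669546718974 38.47395005616869 Z 110.16936861638032
blade + 48 91 [-3.7  0.1  4.1] Q [7.4 8.3] 116.58528694785049
blade + 60 112 [-4.4  0.1  5. ] Q [7.4 8.5] 128.47051800845176
handle 2916 [-6.   0.6  7.1] [-11.2  12.5] 198.94476181405838 135.54173532691422
[-1.  -0.5  0.8] 37.35
```

View pics/w8.png

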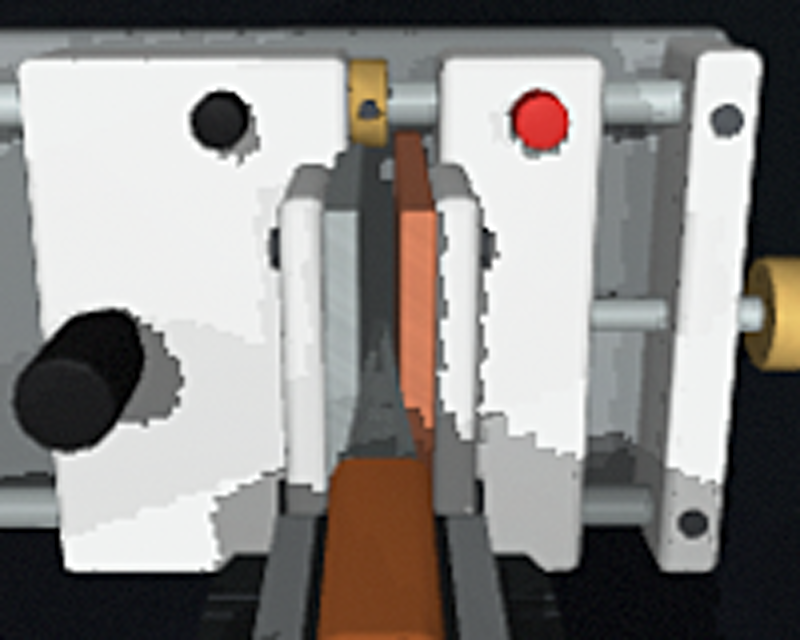

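The blade stands between the plates near their middle (crop ~(382,400)), and the carriage block sits against the brass collar (~(347,100)). I'm handing in.

```bash
python3 -c "
from cell import ctrl
print(ctrl.finish_job()); s=ctrl.read_state(); print(s['clock'],s['eef_pos'],s['force'],s['width'])"
```

```text
the job is handed in; nothing more can be done
None
the job is handed in; nothing more can be done
```

The job is handed in at about 37 s of the 58 s allowed. The front electrode was home when last measured, just before the final lowering. The gauge is held upright between the plates near their middle, dragging on both.

- **Second attempt needed:** I pushed the carriage home by the knob, but my first lowering pressed too far and forced the carriage about 0.3 mm off its stop. I put the gauge back in its slot, pushed the knob home again and repeated the lowering in finer steps. The second push met a firm stop at 15–22 N.
- **Carriage:** before the final lowering, the wrist picture put the carriage back at its first home position, within 0.1–0.3 mm. The last picture shows it against the brass collar, to about 0.5 mm. I had no reference picture at that height to compare more finely.
- **Gauge:** first contact came about 40 mm down the blade, a gap of about 7.0 mm. The last picture measured about 7.2 mm, good to about 0.3 mm. The tool was vertical to within 0.1° and gripping at 13 mm.
- **Force:** resting upward push on the gauge was about 2 N. The last lowering step peaked at about 7 N upward, with 3 N sideways toward the front plate. My estimate of the blade's push on the front plate at that peak is close to the carriage's 10 N limit, because plate friction is unknown.
- **Glassware:** none of the moves went near it, but I took no final picture to confirm it.

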